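# Press a pin home with bench locking pliers

### The job

Stand the metal block upright in the nest of the bench-mounted locking pliers, with its pin facing the moving jaw. Squeeze the moving handle toward the fixed one until it snaps over centre and stays shut by itself with the pin pressed home, without leaning hard on it once it reaches its stop, and let go of it. Then pull the release lever so that the pliers spring open, let the lever go back, and leave the block standing in the nest and the small parts lying around undisturbed.

Things in the scene. Friction and masses are not known exactly. Their poses are not given: they have to be found in the camera images.
- locking_pliers: steel locking pliers bolted flat to the bench on a dark foot plate 12 mm thick. Frame: x from handles to jaws, y to the moving side (moving handle and jaw), z up; origin on the bench. In mm in this frame: fixed handle is a bar at y -22, x -145 to 5, top z 50; screw behind to x -167; anvil x 93 to 127, face at y -14, sloping back above z 44, top z 57. All pivots are vertical; all swings level
- nest_seat (a point): seat between the jaws, [110, 0, 40] mm in the pliers' frame, axes as theirs. Seated: its centre and axes agree with this (pin toward +y, the moving jaw). Floor z 12; walls with sloped lips, top z 24, 2 mm clear at both x ends; lip z 17 in front; anvil 1 mm behind. The open jaw clears the pin by 3 mm or more, its arm bends at y 30 to 100, top z 51: hold the block by its x faces
- block_centre (a point): centre of the loose aluminium block, 40 (x) x 26 (y) x 56 (z) mm, about 0.25 kg, standing upright on the bench; axes: z up, +y is the face from which the steel pin stands out
- press_pin (a joint): how far the pin (head 14 mm wide and 3 mm thick, at mid-height of the block's +y face) is pressed in: at 0 the head stands 5.5 mm clear of the face, at 0.0055 m it sits on the face. It moves with about 9 N of friction and stays where it is left
- squeeze_handle: moving handle: straight rubber-sleeved bar 16 mm wide, z 30 to 50 mm, reaching 135 mm from its pivot along its own -x; own +y is the outer side, to push on. A spring holds it open 0.66 rad out from the pliers' x axis. Shut, it lies along that axis within 0.12 rad (13 mm at the grip) either way: where depends on the adjusting screw and must be felt. More than 25 N on it is too much
- handle_grip (a point): middle of the handle's bar, 110 mm from its pivot, half-way up. Pushed here toward the fixed handle, it resists with up to about 6 to 12 N half-way, falling to nothing at the centre; past that it draws itself on by about 0.06 rad to a hard stop and stays locked. Let go before the centre, it springs open
- handle_pivot (a point): the moving handle's pivot, at [0, 16, 40] mm in the pliers' frame
- release_lever (a joint): release lever's angle: 0 at rest, up to 0.75 rad, growing as its tab is pulled toward the pliers' +y; a light spring (about 1 N at the tab) brings it back. With the pliers locked it meets the handle at 0 to 0.35 rad, pushes it back over centre by 0.08 to 0.5 rad (a few newtons), and the handle springs open
- lever_tab (a point): middle (z 85 mm) of the lever's upright round tab, 10 mm in diameter, z 60 to 102, at [-170, -1.5, 85] mm in the pliers' frame at rest, beyond the handles' ends. The lever is a strip 12 mm wide at z 60 to 66 mm from the tab to its pivot, above and between the handles
- lever_pivot (a point): the lever's pivot, at [-10, -1.5, 63] mm in the pliers' frame; the tab swings about it at 160 mm
- nut_2: loose hexagon nut, 36x41x17 mm, a bystander
- coil_spring: loose coil spring, 31 mm wide, 36 mm high, a bystander
- centre_punch: loose centre punch, 12x108 mm, a bystander
Things that resemble listed ones, but are neither listed nor needed, are in the scene too. What is meant by the part that bears block_centre is not blue, and is the smaller of those in its own colour.

How it is judged:
On the way, in this order (a step that is already met when the one before it is completed fails the run):
1. the block stands in the nest with its pin toward the moving jaw, released, and the pliers are still open (horizontal distance between block_centre and nest_seat below 0.005 m and z of block_centre in the frame of nest_seat below 0.0025 m and angle between the y axis of block_centre and the y axis of nest_seat, either way round below 0.12 rad and angle between block_centre's own z axis and vertical below 0.06 rad and y of handle_grip in the frame of locking_pliers above 0.07 m and contact force between the fingers and anything else below 0.3 N), for 0.2 s.
2. the handle stays shut by itself, untouched, and the pin is pressed home (y of handle_grip in the frame of locking_pliers below 0.045 m and contact force between each of the arm, the fingers and squeeze_handle below 0.3 N and value of joint press_pin above 0.0042 m), for 0.3 s.
3. the release lever is pulled (value of joint release_lever above 0.05 rad), for 0.05 s.
At the end, for the whole second after the job is handed in: The pliers are open again (handle grip more than 70 mm to the moving side in the pliers' frame) and still, the lever is back within 0.06 rad of rest, the pin is pressed in by more than 4.2 of its 5.5 mm, and the block stands upright in the nest, its centre within 6 mm of the seat (y of handle_grip in the frame of locking_pliers above 0.07 m and angular speed of squeeze_handle below 0.2 rad/s and value of joint release_lever below 0.06 rad and value of joint press_pin above 0.0042 m and horizontal distance between block_centre and nest_seat below 0.006 m and z of block_centre in the frame of nest_seat below 0.0025 m and angle between block_centre's own z axis and vertical below 0.06 rad); the robot touches nothing.
It fails at once if the handle is pushed with more than 25 N (contact force between any of the fingers, the arm and squeeze_handle above 25 N).
It fails at once if a bystander is shifted by more than 30 mm (distance of any of nut_2, coil_spring, centre_punch from where it was at the start of the episode above 0.03 m).
It also fails if it takes over 72 s, if anything falls off the work surface, if the arm or the gripper's body presses on something with over 40 N, if the wrist force passes 120 N, or if a joint passes its speed limit or range.

### The arm

A 7-joint arm with a two-finger parallel gripper is mounted at the origin on a cart in front of the work surface, level with it; the furniture and walls round the work are solid. World frame = base frame: x ahead of the robot, y to its left, z up, the work surface at z = 0. Lengths are in m, angles in rad, forces in N, time in s.
With the tool pointing down it reaches from about 0.425 to 0.875 m from the base axis. Payload 4.7 kg.
Tool frame: the origin (TCP) lies on the centre line of the jaws, within the pads' length; the fingertips stand 14 mm ahead of it and the grasp point (between the pads) lies 5 mm behind it; z points along the fingers, y is the direction in which the jaws open and shut (so a half turn about z gives the same grasp; the last joint's range is limited). The gripper opens to 87 mm and grips with 3 to 60 N. Pads are 19 mm wide; open, the fingers measure 117 mm over their backs; the gripper's body (75 mm by 190 mm) begins 51 mm behind the grasp point.
Start: joints at [-1.154, 0.321, -0.07, 1.45, 0.023, 1.371, -0.057], TCP at [0.255, 0.598, 0.237] pointing down, gripper open.
Joint ranges: [-2.86, 2.86], [-0.3, 2.09], [-1.38, 1.24], [0.06, 2.45], [-1.56, 4.7], [0.09, 2.05], [-2.69, 2.69]. Speed limits (rad/s): [2.57, 2.57, 3.14, 3.14, 3.14, 3.14, 3.14].

### API

Orientations are given as a rotation vector (axis times angle).
In Python, from bench import ctrl gives the robot as it stands. The module is installed in compiled form; this text tells all that it offers.
- The arm moves only by the tool step_arm, never from a script. Its argument "plan" is a list of rows, each a list of 3 entries, a list of its own where there are three numbers: the turn, a rotation vector about the tool's x, y, z in rad, then the shift along the tool's x, y, z in m, then the closure in counts, from 0 (fully open) to 255 (shut). In form: [[[rx, ry, rz], [x, y, z], hand], ...]. A call has exactly 10 rows; each row is the pose to reach, as a shift and turn from the pose commanded when the call began, along the tool's axes at that moment; what a row does not reach only later rows make up. A row lasts 1/8 s, in which the tool goes at most 62.5 mm and 10.7 degrees, less where a joint would pass 70% of its speed; a pose out of reach is approached as far as the arm can. A call with a gripper value outside its range is refused whole. The fingers move at their own pace and stop on an object; "squeeze" is the grip in N (left out, the last holds). Time passes only in rows, so rows that repeat a pose let the fingers close, or fill a call up. It gives the time, the measured TCP pose, the force and the opening at its end, in the units of the state.
- ctrl.get_state(): the state, without advancing time (a new reading comes with each control period).
- ctrl.get_image(name): name is "side" or "top" or "wrist"; returns the picture (480x640x3 uint8, red, green, blue); there is no depth.
- ctrl.calibration(name): a dict with "fov_y" (degrees; the focal length in pixels is half the picture's height over the tangent of half this angle, whatever the lens; pixels are square), "cx", "cy" (the principal point, pixels), "rvec" (rotation vector, rad) and "tvec" (3), from world to camera coordinates, as OpenCV has them. Camera axes: x right, y down, z forward; pixel columns grow to the right and rows downward; lengths in m; the calibration is good to about 2 mm. A picture is of the moment at which its call begins: read the wrist's pose just before it. calibration takes no time and is no camera call; for the wrist camera it gives the pose at the moment of the call.
- ctrl.close_job(): hands the job in, once; it reports no verdict.
Trained networks look in the newest picture that a camera, given by its name, has taken for a name from the list of things; names that differ only in an ending like _2 or _b are one class to them, and where a whole thing is asked for, a point or a joint stands for the part that bears it (a point fixed in the world has none). Each returns a list of dicts, best first, with "score" (0 to 1); they miss things now and then, are a little off and sometimes report something else, mostly with a low value. They report only what shows in the picture. A call takes as long as a camera call. They do not tell look-alikes from the thing itself.
- ctrl.cut_out(camera, label): "pixels" (480x640 bool, what is visible of it) and "rect" ([left, top, width, height] in pixels, round what is visible of it).
The state is a dict: "time": time; "joint_positions": joint angles; "qd": joint speeds; "joint_torque": joint torques, N m; "position": TCP position; "tool_rot": TCP orientation; "ft_force": force on the tool from outside, world axes, zero at the start; "torque": the same for the moment, N m; "grip_width": opening from 0.0 (shut) to 1.0 (fully open).
Only numpy, scipy, OpenCV 4.12 (cv2) and the standard library are available. Lean on these libraries where they do the work, as an engineer would, in place of code of your own. Each camera call takes 0.05 s, during which the arm holds its last target.

## Working session

There is one attempt and no reset: what is moved stays moved. The work goes in short steps, Python scripts to look and compute and a tool call to move; the robot and the scene stay as the last step left them, time stands still between calls to the robot, and variables do not carry over. Pictures are saved under pics/ and viewed, and the job is handed in when it is done.

Besides the shell and the picture viewer there is one more tool, called after "Emit:" as a command line: name --argument value ..., lists and objects as JSON in quotes. step_arm: Moves the arm, as the interface text tells. Its arguments: {"type":"object","properties":{"plan":{"type":"array"},"squeeze":{"type":"number"}},"required":["plan"]}

```bash
mkdir -p pics
cat > h.py <<'E'
import numpy as np, cv2
from scipy.spatial.transform import Rotation as R
from bench import ctrl
def cal(n):
    c=ctrl.calibration(n); f=240/np.tan(np.radians(c["fov_y"])/2)
    K=np.array([[f,0,c["cx"]],[0,f,c["cy"]],[0,0,1.]])
    return K,R.from_rotvec(np.array(c["rvec"],float)).as_matrix(),np.array(c["tvec"],float)
def proj(C,P):
    K,Rm,t=C; q=(np.atleast_2d(P)@Rm.T+t)@K.T; return q[:,:2]/q[:,2:]
def unproj(C,uv,z):
    K,Rm,t=C; o=-Rm.T@t; d=(Rm.T@np.linalg.inv(K)@np.c_[np.atleast_2d(uv),np.ones(len(np.atleast_2d(uv)))].T).T
    return o+d*((z-o[2])/d[:,2])[:,None]
def save(im,n): cv2.imwrite("pics/"+n+".png",im[:,:,::-1])
E
python3 - <<'E'
from h import *
s=ctrl.get_state(); print(s)
for n in ("side","top","wrist"):
    print(n,ctrl.calibration(n)); save(ctrl.get_image(n),n+"0")
E
```

```text
{'time': 0.0, 'joint_positions': array([-1.1539198 ,  0.32182189, -0.07007901,  1.45163344,  0.02260935,
        1.37076395, -0.05690115]), 'qd': array([ 6.79265213e-06,  7.11287736e-04, -9.91956245e-04, -6.40816493e-04,
        2.38901080e-03, -1.08164590e-05, -3.96755065e-04]), 'joint_torque': array([-1.39634226e-04, -4.91296327e+01, -4.04075654e-01, -3.12525487e+01,
       -6.38505793e-02,  4.38332255e-02,  1.84499399e-04]), 'position': array([0.25463839, 0.59750592, 0.23548301]), 'tool_rot': array([-6.28320469e-01, -3.07784834e+00,  2.85968192e-03]), 'ft_force': array([-0.69132901,  0.5867982 , -1.24408549]), 'torque': array([ 0.00198057, -0.01634843,  0.01807499]), 'grip_width': 1.0030032866317686}
side {'fov_y': 56.17095646302237, 'cx': 318.94042695979533, 'cy': 241.4186176410309, 'rvec': array([ 1.87867931, -0.50669601,  0.35215369]), 'tvec': array([-0.47361074,  0.19262001,  0.72636671])}
top {'fov_y': 54.411894927807914, 'cx': 313.5758762024861, 'cy': 244.16508937470078, 'rvec': array([ 2.15206857, -2.18888106,  0.08845808]), 'tvec': array([0.05021526, 0.53925874, 0.96864105])}
wrist {'fov_y': 71.47639814607523, 'cx': 318.21828434168617, 'cy': 244.88806622583584, 'rvec': array([-2.39984961, -1.58761194, -0.24396145]), 'tvec': array([-0.64956119, -0.03713639,  0.39060305])}
```

View pics/side0.png

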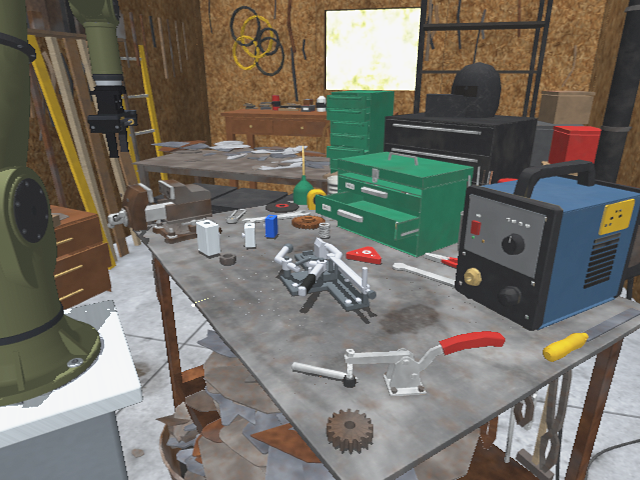

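View pics/top0.png

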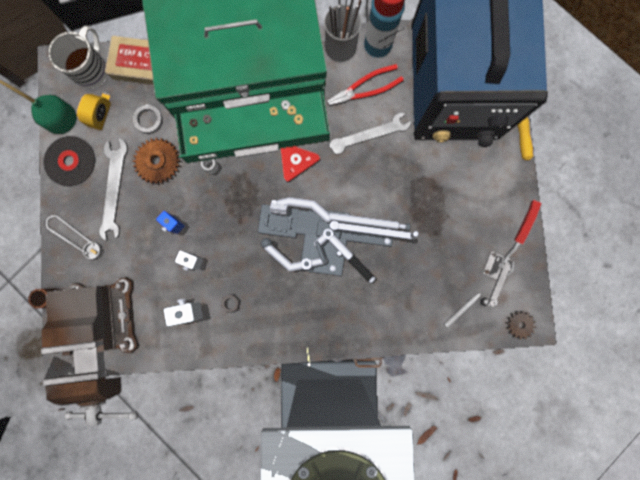

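View pics/wrist0.png

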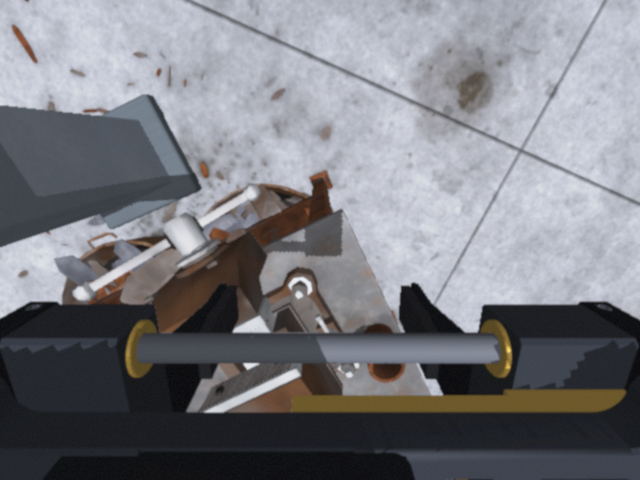

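Run:
```python
from h import *
C=cal("top"); 
im=ctrl.get_image("top")
save(cv2.resize(im[180:340,140:440],None,fx=2.6,fy=2.6,interpolation=cv2.INTER_CUBIC),"topz")
ctrl.get_image("side"); 
for cam in ("top","side"):
  for l in ("block_centre","locking_pliers","squeeze_handle","release_lever","nut_2","coil_spring","centre_punch","nest_seat"):
    try:
        for d in ctrl.cut_out(cam,l)[:4]:
            m=d["pixels"]; ys,xs=np.nonzero(m)
            uv=[xs.mean(),ys.mean()]
            print(cam,l,round(d["score"],2),d["rect"],m.sum(),np.round(uv,1),np.round(unproj(cal(cam),uv,0.03),3))
            np.save(f"m_{cam}_{l}_{d['rect'][0]}.npy",m)
    except Exception as e: print(l,e)
im=ctrl.get_image("side")
save(cv2.resize(im[190:330,180:400],None,fx=3.4,fy=3.4,interpolation=cv2.INTER_CUBIC),"sidez")
print(ctrl.get_state()["time"])
```

```text
top block_centre 0.85 [173.6, 251.0, 28.9, 19.2] 374 [188.3 260.5] [[0.51  0.307 0.03 ]]
top block_centre 0.83 [158.8, 210.0, 27.8, 22.2] 383 [169.9 223.1] [[0.59  0.346 0.03 ]]
top block_centre 0.64 [163.3, 297.7, 39.7, 28.4] 653 [182.7 313. ] [[0.4   0.318 0.03 ]]
top locking_pliers 0.95 [258.9, 200.7, 157.9, 79.6] 6582 [324.4 235. ] [[0.559 0.018 0.03 ]]
top locking_pliers 0.45 [321.3, 230.4, 56.0, 49.6] 664 [348.5 256. ] [[ 0.513 -0.032  0.03 ]]
top locking_pliers 0.45 [328.3, 218.9, 88.4, 19.4] 559 [372.  230.4] [[ 0.567 -0.083  0.03 ]]
top squeeze_handle 0.67 [325.3, 229.7, 48.5, 51.3] 531 [348.8 256.1] [[ 0.513 -0.033  0.03 ]]
top release_lever 0.64 [322.3, 228.7, 51.3, 55.0] 486 [348.2 255.5] [[ 0.514 -0.032  0.03 ]]
top release_lever 0.61 [329.2, 220.4, 88.7, 17.6] 563 [372.3 230.5] [[ 0.566 -0.084  0.03 ]]
top release_lever 0.55 [256.1, 197.6, 159.4, 83.6] 6928 [325.  235.2] [[0.558 0.016 0.03 ]]
top nut_2 0.74 [326.3, 230.2, 47.5, 51.2] 585 [348.3 256. ] [[ 0.513 -0.032  0.03 ]]
top nut_2 0.61 [225.8, 292.1, 15.3, 21.9] 188 [229.9 302.4] [[0.42  0.218 0.03 ]]
top coil_spri
[... 474 characters left out ...]
14.2, 26.4] 278 [248.7 235.1] [[0.507 0.303 0.03 ]]
side locking_pliers 0.8 [273.5, 235.1, 103.1, 75.2] 3772 [323.9 275.3] [[ 0.551 -0.016  0.03 ]]
side squeeze_handle 0.92 [297.8, 257.1, 27.6, 40.9] 406 [311.5 277.6] [[ 0.522 -0.013  0.03 ]]
side release_lever 0.94 [327.2, 254.2, 41.2, 36.6] 433 [350.1 272.9] [[ 0.606 -0.034  0.03 ]]
side nut_2 0.63 [298.5, 258.2, 29.5, 37.6] 413 [311.8 277. ] [[ 0.524 -0.011  0.03 ]]
side centre_punch 0.72 [291.5, 362.0, 51.6, 16.8] 416 [316.8 370.3] [[ 0.374 -0.293  0.03 ]]
side nest_seat 0.69 [274.9, 238.4, 98.8, 72.8] 3958 [323.9 275. ] [[ 0.551 -0.015  0.03 ]]
side nest_seat 0.26 [290.2, 363.9, 55.7, 16.7] 403 [316.7 370.2] [[ 0.374 -0.293  0.03 ]]
1.1
```

View pics/topz.png

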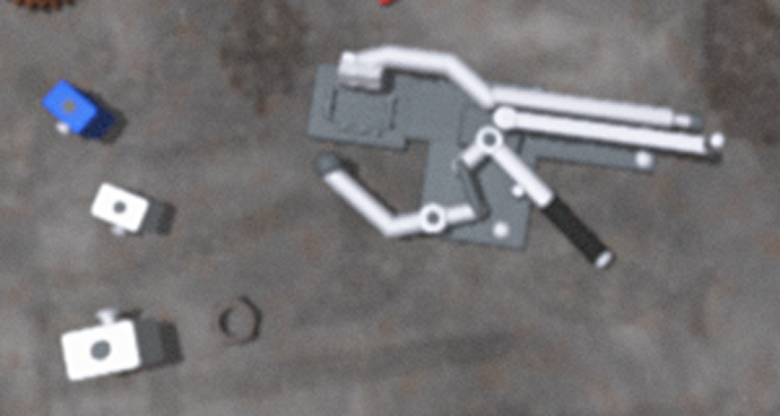

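View pics/sidez.png

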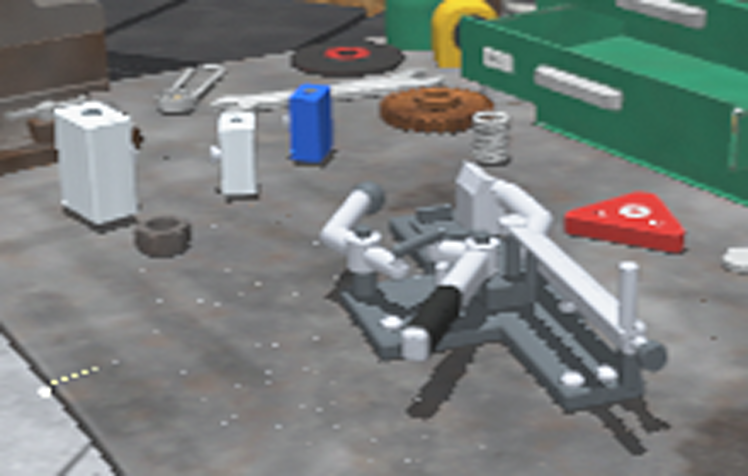

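Run:
```python
from h import *
from scipy.optimize import least_squares
T=cal("top");S=cal("side")
def tz(u,v): return [140+u/2.6,180+v/2.6]
def sz(u,v): return [180+u/3.4,190+v/3.4]
obs=[(T,tz(489,139),(0,16,52)),(T,tz(717,140),(-170,-1.5,102)),(T,tz(505,118),(-10,-1.5,66)),(T,tz(339,60),(127,-24,57)),
(S,sz(629,264),(-170,-1.5,102)),(S,sz(482,240),(0,16,52))]
def w(p,q):
    q=np.array(q)/1000.; c,s=np.cos(p[2]),np.sin(p[2]); return np.array([p[0]+c*q[0]-s*q[1],p[1]+s*q[0]+c*q[1],q[2]])
def res(p): return np.concatenate([proj(c,w(p,q))[0]-o for c,o,q in obs])
r=least_squares(res,[.58,.02,np.pi/2],x_scale=[.01,.01,.1],loss='soft_l1'); print(r.x,res(r.x).reshape(-1,2).round(1))
print("nest",w(r.x,(110,0,40)))
# block silhouette fit
im=ctrl.get_image("top")
g=im.astype(int).min(2); 
print(g[248:275,170:206])
```

```text
[0.5767983  0.00763949 1.40437514] [[ 0.  -0.8]
 [-0.  -0.1]
 [ 0.1 -1.2]
 [ 0.1  1.3]
 [-0.8  0.6]
 [-0.1  0.1]]
nest [0.59502024 0.11611972 0.04      ]
[[126 122 124 129 125 123 121 119 112 117 114 113 120 113 118 122 123 120
  122 121 128 128 127 125 120 119 118 118 120 118 114 114 113 111 112 109]
 [127 127 122 121 124 125 128 118 119 118 126 123 116 118 118 117 119 123
  122 125 126 127 125 123 121 116 116 124 116 114 113 111 114 110 108 110]
 [127 130 125 122 126 125 122 119 126 159 174 162 140 128 121 114 119 119
  125 126 126 132 129 119 119 114 114 117 117 123 116 114 112 114 114 112]
 [124 125 128 130 127 126 123 125 154 214 238 232 204 173 149 130 121 118
  113 122 120 122 124 119 114 117 116 116 119 115 119 116 115 118 113 114]
 [129 129 129 133 127 124 123 132 186 243 255 254 249 237 211 187 154 134
  118 113 104 112 118 114 108 115 113 120 119 117 116 115 114 117 112 115]
 [126 122 127 126 125 124 123 147 216 253 255 254 254 253 250 242 228 196
  162 130 113 106 100  97  99 107 116 120 116 113 115 111 116 112 114 113]
 [121 126 125 126 123 121 127 174 240 254 253 252 25
[... 2377 characters left out ...]
 111 108 122 133 146 147 131
  110 108 101  95  92  93  93 104 115 112 113 106 104  99  93  88  88  97]
 [134 134 136 135 134 132 125 122 115 111 113 112 113 116 114 118 119 116
  114 112 113 115 111 112 108 112 118 115 111 117 108 109 105 105 106 101]
 [136 138 137 136 131 129 127 121 121 113 115 113 107 111 112 114 109 107
  112 111 117 117 121 116 112 115 114 115 112 109 112 105 115 106 103 103]
 [137 138 140 131 135 131 126 122 117 113 115 110 113 110 109 118 108 110
  113 114 115 109 116 116 116 111 114 116 115 114 109 111 108 103 107 100]
 [135 141 133 135 129 128 123 116 113 114 110 111 116 111 112 113 107 113
  115 114 118 112 112 116 120 116 108 108 112 110 110 107 109 101 107 103]]
```

Run:
```python
from h import *
from scipy.optimize import least_squares
T=cal("top")
g=ctrl.get_image("top").astype(float).min(2)
u,v=np.meshgrid(np.arange(170,206),np.arange(246,275)); sub=g[246:275,170:206]
# render soft top-face
def rend(p):
    P=unproj(T,np.c_[u.ravel(),v.ravel()],0.056)[:,:2]-p[:2]
    c,s=np.cos(p[2]),np.sin(p[2]); x=P[:,0]*c+P[:,1]*s; y=-P[:,0]*s+P[:,1]*c
    sd=np.maximum(abs(x)-p[3],abs(y)-p[4]); return 1/(1+np.exp(sd/0.0008)),x,y
w=None
def res(p):
    m,x,y=rend(p); t=np.clip((sub.ravel()-110)/143,0,1)
    wt=np.where((np.hypot(x,y)<.009)|((y>0.013)&(abs(x)<.012)),0,1); return (m-t)*wt
for a0 in (1.2,1.6,1.0):
    r=least_squares(res,[.51,.307,a0,.02,.013],x_scale=[.001,.001,.02,.001,.001]);print(r.x,r.cost)
```

```text
[0.51055885 0.30541941 1.16339027 0.02012607 0.01336915] 2.136166364833611
[0.51055885 0.30541941 1.16339014 0.02012607 0.01336915] 2.1361663648477736
[0.5105228  0.30539915 1.15421427 0.02018196 0.01332868] 2.114666078160927
```

```bash
cat >> h.py <<'E'
def toolR(yawy):  # tool y at yaw, z down
    y=np.array([np.cos(yawy),np.sin(yawy),0]); z=np.array([0,0,-1.]); return np.c_[np.cross(y,z),y,z]
def goto(x,y,z,yawy,Rt=None):
    s=ctrl.get_state(); R0=R.from_rotvec(s["tool_rot"]).as_matrix()
    d=R0.T@(np.array([x,y,z])-s["position"]); Rt=toolR(yawy) if Rt is None else Rt
    rv=R.from_matrix(R0.T@Rt).as_rotvec()
    print("turn",rv.round(4),"shift",d.round(4),"t",s["time"],"F",s["ft_force"].round(2),"w",round(s["grip_width"],3))
E
python3 - <<'E'
from h import *
goto(.5105,.3054,.14,1.158)
E
```

```text
turn [0.0001 0.     0.01  ] shift [-0.3499 -0.1689  0.0966] t 1.2 F [-0.05 -0.98  0.16] w 0.998
```

Emit:
step_arm --plan '[[[0, 0, 0], [-0.05, -0.024, 0.01], 0], [[0, 0, 0], [-0.1, -0.048, 0.02], 0], [[0, 0, 0], [-0.15, -0.072, 0.035], 0], [[0, 0, 0], [-0.2, -0.096, 0.05], 0], [[0, 0, 0], [-0.25, -0.12, 0.065], 0], [[0, 0, 0], [-0.3, -0.145, 0.08], 0], [[0, 0, 0.01], [-0.35, -0.169, 0.09], 0], [[0, 0, 0.01], [-0.35, -0.169, 0.0966], 0], [[0, 0, 0.01], [-0.35, -0.169, 0.0966], 0], [[0, 0, 0.01], [-0.35, -0.169, 0.0966], 0]]' --squeeze 25

```text
time: 2.45
position: [0.5096, 0.3073, 0.1404]
tool_rot: [-0.639, -3.076, -0.002]
ft_force: [-0.7, 0.6, 0.2]
grip_width: 0.997
```

Run:
```python
from h import *
print(ctrl.get_state()["position"],ctrl.get_state()["tool_rot"])
W=cal("wrist"); im=ctrl.get_image("wrist").copy()
def box(C,p,half=(.02,.013),zs=(0,.056)):
    c,s=np.cos(p[2]),np.sin(p[2])
    out=[]
    for z in zs:
        q=np.array([[p[0]+c*a*half[0]-s*b*half[1],p[1]+s*a*half[0]+c*b*half[1],z] for a,b in((1,1),(-1,1),(-1,-1),(1,-1))])
        cv2.polylines(im,[proj(C,q).round().astype(int)],True,(255,0,0),1)
box(W,(.5105,.3054,1.158)); save(im,"w1")
goto(.5105,.3054,.04,1.158)
```

```text
[0.50956368 0.30734643 0.14036789] [-6.39035653e-01 -3.07568650e+00 -1.76684006e-03]
turn [ 0.0011 -0.0002  0.0031] shift [-0.0016 -0.0015  0.1005] t 2.5 F [-0.43  1.1  -0.92] w 0.996
```

View pics/w1.png

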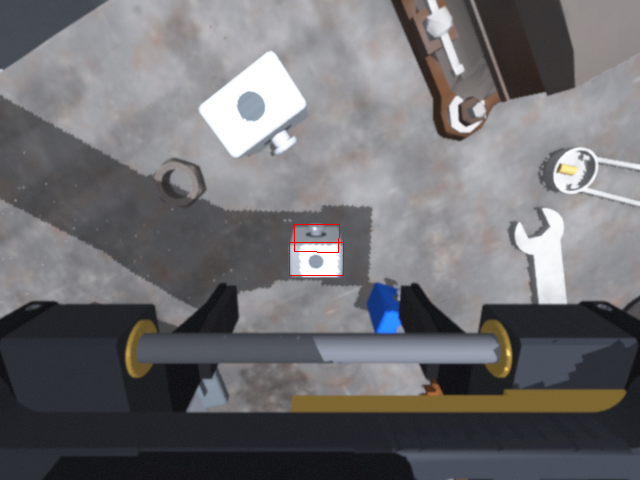

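Emit:
step_arm --plan '[[[0, 0, 0.003], [-0.0016, -0.0015, 0.03], 0], [[0, 0, 0.003], [-0.0016, -0.0015, 0.06], 0], [[0, 0, 0.003], [-0.0016, -0.0015, 0.09], 0], [[0, 0, 0.003], [-0.0016, -0.0015, 0.1], 0], [[0, 0, 0.003], [-0.0016, -0.0015, 0.1], 0], [[0, 0, 0.003], [-0.0016, -0.0015, 0.1], 255], [[0, 0, 0.003], [-0.0016, -0.0015, 0.1], 255], [[0, 0, 0.003], [-0.0016, -0.0015, 0.1], 255], [[0, 0, 0.003], [-0.0016, -0.0015, 0.1], 255], [[0, 0, 0.003], [-0.0016, -0.0015, 0.1], 255]]' --squeeze 25

```text
time: 3.75
position: [0.5115, 0.3033, 0.0401]
tool_rot: [0.649, 3.074, 0.0]
ft_force: [-0.1, -0.4, 0.5]
grip_width: 0.518
```

Run:
```python
from h import *
s=ctrl.get_state(); print(s["position"],s["grip_width"]*87,s["ft_force"])
T=cal("top")
im=ctrl.get_image("top")
cv2.imwrite("pics/t2.png",cv2.resize(im[190:290,250:425],None,fx=4.5,fy=4.5,interpolation=cv2.INTER_CUBIC)[:,:,::-1])
goto(.5105,.3054,.17,1.404)
```

```text
[0.51147492 0.3032895  0.04006018] 45.09112665347683 [-0.12646743 -0.37652173  0.47314484]
turn [ 4.00e-04  2.00e-04 -2.49e-01] shift [ 0.0018  0.0015 -0.1299] t 3.8 F [1.69 0.8  0.61] w 0.47
```

View pics/t2.png

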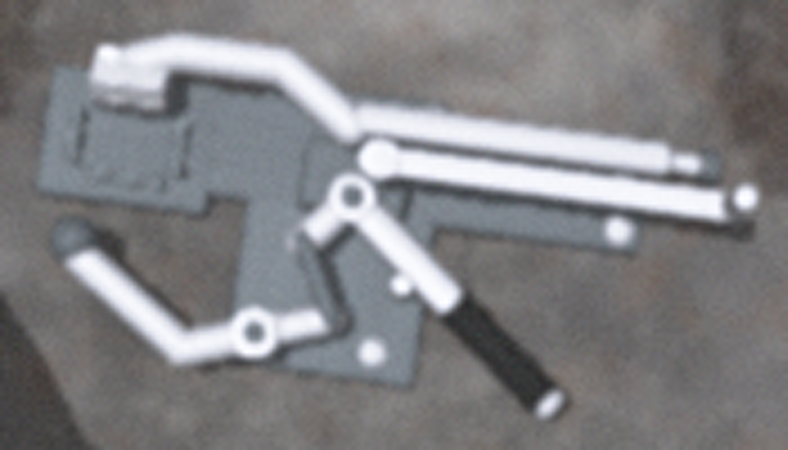

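```bash
cat > fit.py <<'E'
from h import *
from scipy.optimize import least_squares
T=cal("top");S=cal("side")
def z2(u,v): return [(u+.5)/4.5-.5+250,(v+.5)/4.5-.5+190]
def sz(u,v): return [(u+.5)/3.4-.5+180,(v+.5)/3.4-.5+190]
def w(p,q):
    q=np.array(q)/1000.; c,s=np.cos(p[2]),np.sin(p[2]); return np.array([p[0]+c*q[0]-s*q[1],p[1]+s*q[0]+c*q[1],q[2]])
obs=[(T,z2(352,196),(0,16,51)),(T,z2(745,196),(-170,-1.5,102)),(T,z2(379,158),(-10,-1.5,67)),(T,z2(668,157),(-145,-22,50)),
(S,sz(629,264),(-170,-1.5,102)),(S,sz(482,240),(0,16,51))]
def fit(o):
    res=lambda p: np.concatenate([proj(c,w(p,q))[0]-oo for c,oo,q in o])
    r=least_squares(res,[.58,.02,1.4],x_scale=[.01,.01,.1],loss='soft_l1'); return r.x,res(r.x).reshape(-1,2).round(1)
E
python3 - <<'E'
from fit import *
for o in (obs[:4],obs): p,e=fit(o); print(p,w(p,(110,0,40)),e.tolist())
p,_=fit(obs[:4]); np.save("p.npy",p)
im=ctrl.get_image("top"); big=cv2.resize(im[190:290,250:425],None,fx=4.5,fy=4.5,interpolation=cv2.INTER_CUBIC)
def L(pts,col,closed=False):
    q=np.array([proj(T,w(p,a))[0] for a in pts]); q=(q-[250,190]+.5)*4.5-.5
    cv2.polylines(big,[q.round().astype(int)],closed,col,1)
L([(-145,-22,50),(5,-22,50)],(255,0,0)); L([(-167,-22,42),(-145,-22,42)],(255,0,0))
L([(93,-14,44),(127,-14,44)],(0,255,0));L([(93,-20,57),(127,-20,57)],(0,200,255))
L([(90,-13,12),(130,-13,12),(130,13,12),(90,13,12)],(255,255,0),1)
L([(88,-13,24),(88,13,24)],(255,0,255));L([(132,-13,24),(132,13,24)],(255,0,255))
L([(0,16,51),(-135*np.cos(.66),16+135*np.sin(.66),50)],(0,0,255))
save(big,"t3")
E
```

```text
[0.57558338 0.00927284 1.4194463 ] [0.59216839 0.11801537 0.04      ] [[-0.4, 0.1], [-0.1, -0.1], [-0.3, -0.1], [1.0, 0.1]]
[0.57600648 0.00931095 1.41854559] [0.59268943 0.1180385  0.04      ] [[-0.4, -0.1], [-0.1, -0.3], [-0.3, -0.3], [1.0, -0.1], [-0.2, 0.5], [-0.4, 0.7]]
```

View pics/t3.png

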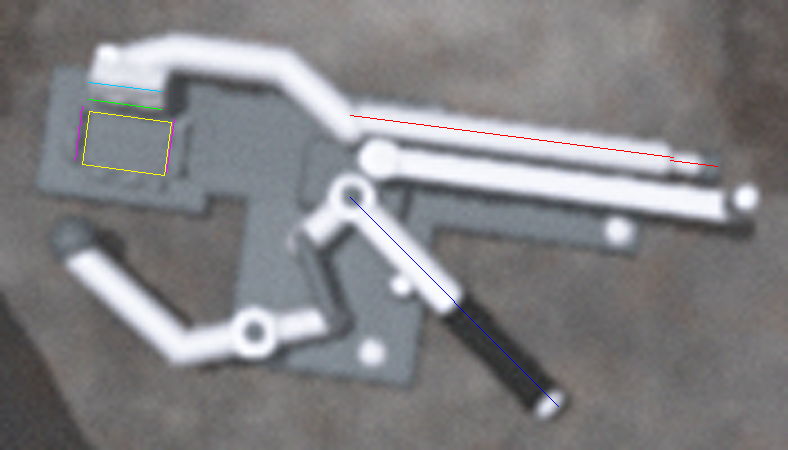

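Run:
```python
from h import *
goto(.58,.215,.18,1.41)
```

```text
turn [ 0.0006  0.0004 -0.255 ] shift [-0.0983 -0.0533 -0.1399] t 3.85 F [ 1.33 -0.14  0.2 ] w 0.46
```

Emit:
step_arm --plan '[[[0, 0, 0], [0, 0, -0.03], 255], [[0, 0, 0], [0, 0, -0.06], 255], [[0, 0, 0], [0, 0, -0.1], 255], [[0, 0, -0.05], [-0.01, -0.006, -0.14], 255], [[0, 0, -0.12], [-0.04, -0.022, -0.14], 255], [[0, 0, -0.2], [-0.07, -0.038, -0.14], 255], [[0, 0, -0.255], [-0.098, -0.053, -0.14], 255], [[0, 0, -0.255], [-0.098, -0.053, -0.14], 255], [[0, 0, -0.255], [-0.098, -0.053, -0.14], 255], [[0, 0, -0.255], [-0.098, -0.053, -0.14], 255]]'

```text
time: 5.1
position: [0.5787, 0.2167, 0.1795]
tool_rot: [-0.249, -3.131, -0.001]
ft_force: [-0.6, 0.5, -2.2]
grip_width: 0.457
```

Run:
```python
from fit import *
s=ctrl.get_state(); print(s["position"],s["grip_width"]*87,s["ft_force"],s["qd"].round(3))
W=cal("wrist"); im=ctrl.get_image("wrist").copy(); save(im,"w2"); np.save("w2.npy",im); np.savez("w2c.npz",*W)
p=np.load("p.npy")
def L(pts,col,closed=False):
    q=np.array([proj(W,w(p,a))[0] for a in pts])
    cv2.polylines(im,[q.round().astype(int)],closed,col,1)
L([(-145,-22,50),(5,-22,50)],(255,0,0))
L([(93,-14,44),(127,-14,44)],(0,255,0))
L([(90,-13,12),(130,-13,12),(130,13,12),(90,13,12)],(255,255,0),1)
L([(0,16,51),(-135*np.cos(.66),16+135*np.sin(.66),50)],(0,0,255))
save(im,"w2o")
```

```text
[0.57865797 0.21674186 0.17954119] 39.75320289125774 [-0.5547851   0.46207173 -2.17184584] [-0.003 -0.002  0.003 -0.004  0.004 -0.001  0.   ]
```

View pics/w2o.png

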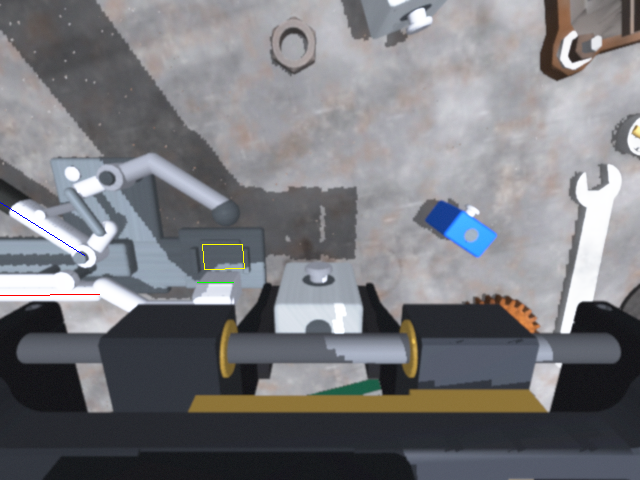

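Block is in hand (lifted, pin facing the robot side) and the nest is visible around (223,257). Zoom in.

Run:
```python
from fit import *
im=np.load("w2.npy"); a=np.load("w2c.npz"); W=(a["arr_0"],a["arr_1"],a["arr_2"])
big=cv2.resize(im[140:320,0:280],None,fx=2.8,fy=2.8,interpolation=cv2.INTER_CUBIC); save(big,"w2z")
c=cv2.resize(im[220:310,160:280],None,fx=6.5,fy=6.5,interpolation=cv2.INTER_CUBIC); save(c,"w2n")
```

```text
(no output)
```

View pics/w2z.png

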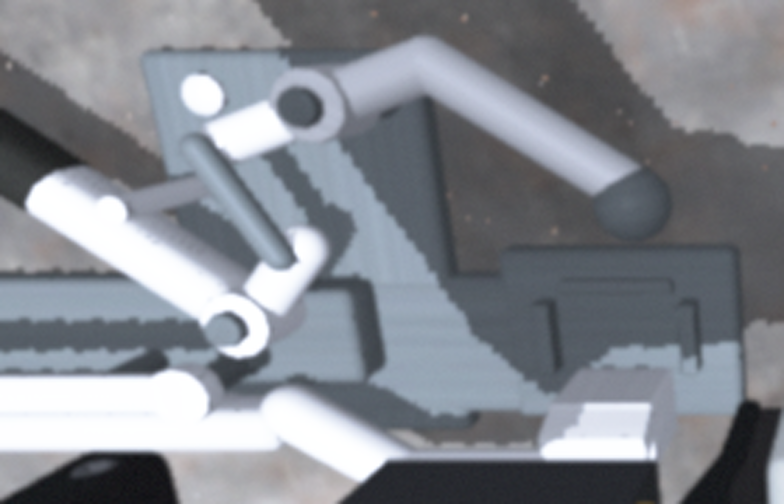

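View pics/w2n.png

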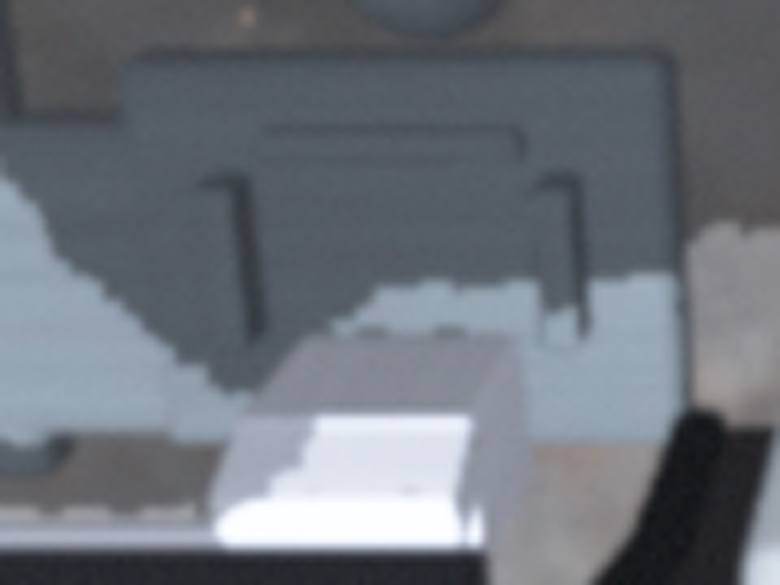

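```bash
cat > fit2.py <<'E'
from fit import *
a=np.load("w2c.npz"); W=(a["arr_0"],a["arr_1"],a["arr_2"])
def n6(u,v): return [160+(u+.5)/6.5-.5,220+(v+.5)/6.5-.5]
def n28(u,v): return [(u+.5)/2.8-.5,140+(v+.5)/2.8-.5]
wobs=[(W,n6(245,415),(93,-14,44)),(W,n6(470,415),(127,-14,44)),(W,n28(235,328),(0,16,51)),(W,n28(188,395),(-10,-1.5,67))]
E
python3 - <<'E'
from fit2 import *
print("cam",-W[1].T@W[2])
for nm,o in (("wrist",wobs),("top",obs[:4]),("both",wobs+obs)):
    p,e=fit(o); print(nm,p.round(4),w(p,(110,0,40)).round(4),e.tolist())
    # x of left inner wall base, pliers frame
    for uv,z in ((n6(262,300),.012),(n6(540,300),.024),(n6(588,300),.012),(n6(440,338),.012),(n6(400,155),.017),(n6(440,338),.03)):
        P=unproj(W,uv,z)[0]; d=P[:2]-p[:2]; c,s=np.cos(p[2]),np.sin(p[2]); print("   ",(np.array([c*d[0]+s*d[1],-s*d[0]+c*d[1]])*1000).round(1),z)
    for uv,z,n in ((z2(548,403),.05,"handle end"),):
        P=unproj(T,uv,z)[0]; d=P[:2]-p[:2]; c,s=np.cos(p[2]),np.sin(p[2]); q=np.array([c*d[0]+s*d[1],-s*d[0]+c*d[1]])*1000; print("  handle end",q, np.arctan2(q[1]-16,-q[0]))
E
```

```text
cam [0.49726729 0.22919037 0.32789559]
wrist [0.5766 0.0093 1.4183] [0.5933 0.118  0.04  ] [[-0.4, 0.1], [1.7, -0.1], [0.6, -0.8], [-2.6, 1.1]]
    [85.7 -8.6] 0.012
    [131.8  -4.3] 0.024
    [136.4  -9. ] 0.012
    [112.8 -15.2] 0.012
    [110.8  16.4] 0.017
    [118.1  -7.9] 0.03
  handle end [-102.34683071   98.82768112] 0.6803765051187449
top [0.5756 0.0093 1.4194] [0.5922 0.118  0.04  ] [[-0.4, 0.1], [-0.1, -0.1], [-0.3, -0.1], [1.0, 0.1]]
    [85.8 -9.7] 0.012
    [132.   -5.5] 0.024
    [136.5 -10.1] 0.012
    [112.9 -16.3] 0.012
    [111.   15.2] 0.017
    [118.2  -9.1] 0.03
  handle end [-102.05672749   97.93097454] 0.676444938102909
both [0.5764 0.0093 1.4163] [0.5933 0.118  0.04  ] [[-0.5, 0.1], [1.7, -0.1], [0.6, -1.1], [-2.6, 0.8], [-0.4, -0.3], [-0.2, -0.3], [-0.3, -0.5], [1.0, -0.1], [-0.2, 0.5], [-0.2, 0.7]]
    [85.7 -8.7] 0.012
    [131.8  -4.3] 0.024
    [136.4  -8.9] 0.012
    [112.8 -15.2] 0.012
    [110.8  16.4] 0.017
    [118.1  -7.9] 0.03
  handle end [-102.54225245   98.40634206] 0.6769522879185468
```

Run:
```python
from fit2 import *
im=np.load("w2.npy").copy()
pos=np.array([0.57865797,0.21674186,0.17954119]); rot=R.from_rotvec([-0.249,-3.131,-0.001]).as_matrix()
big=cv2.resize(im[240:350,250:390],None,fx=5.5,fy=5.5,interpolation=cv2.INTER_CUBIC)
for off,col in ((0,(255,0,0)),(.0018,(0,160,0))):
  for z in (.016,-.04):
    q=np.array([pos+rot@np.array([off+b*.013,a*.02,0])+[0,0,z] for a,b in ((1,1),(-1,1),(-1,-1),(1,-1))])
    uv=(proj(W,q)-[250,240]+.5)*5.5-.5; cv2.polylines(big,[uv.round().astype(int)],True,col,1)
save(big,"w2b")
```

```text
(no output)
```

View pics/w2b.png

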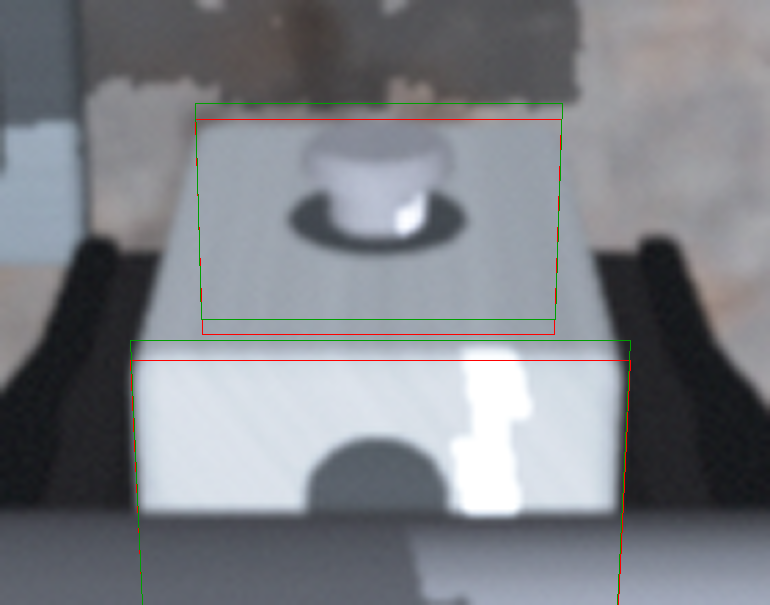

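Run:
```python
from h import *
goto(.5935,.117,.115,1.417)
```

```text
turn [ 0.0003 -0.0008 -0.005 ] shift [-0.0303 -0.0961  0.0646] t 5.15 F [-0.02  0.45 -3.47] w 0.456
```

Emit:
step_arm --plan '[[[0, 0, -0.005], [-0.01, -0.03, 0], 255], [[0, 0, -0.005], [-0.02, -0.06, 0], 255], [[0, 0, -0.005], [-0.03, -0.09, 0.005], 255], [[0, 0, -0.005], [-0.0303, -0.0961, 0.02], 255], [[0, 0, -0.005], [-0.0303, -0.0961, 0.045], 255], [[0, 0, -0.005], [-0.0303, -0.0961, 0.0646], 255], [[0, 0, -0.005], [-0.0303, -0.0961, 0.0646], 255], [[0, 0, -0.005], [-0.0303, -0.0961, 0.0646], 255], [[0, 0, -0.005], [-0.0303, -0.0961, 0.0646], 255], [[0, 0, -0.005], [-0.0303, -0.0961, 0.0646], 255]]'

```text
time: 6.4
position: [0.5947, 0.1157, 0.1162]
tool_rot: [0.244, 3.131, 0.001]
ft_force: [-0.3, 0.2, -3.1]
grip_width: 0.457
```

Run:
```python
from h import *
im=ctrl.get_image("wrist"); save(cv2.resize(im[150:350,200:440],None,fx=3,fy=3,interpolation=cv2.INTER_CUBIC),"w3")
im=ctrl.get_image("side"); save(cv2.resize(im[190:330,220:400],None,fx=4,fy=4,interpolation=cv2.INTER_CUBIC),"s3")
goto(.5935,.117,.056,1.417)
```

```text
turn [ 0.0005  0.0008 -0.002 ] shift [0.0012 0.0012 0.0599] t 6.5 F [ 0.51 -0.12 -3.42] w 0.457
```

View pics/w3.png

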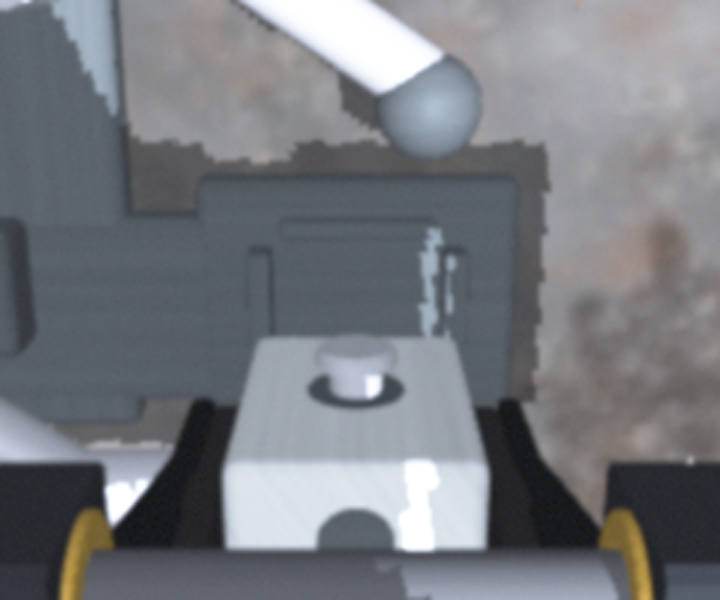

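View pics/s3.png

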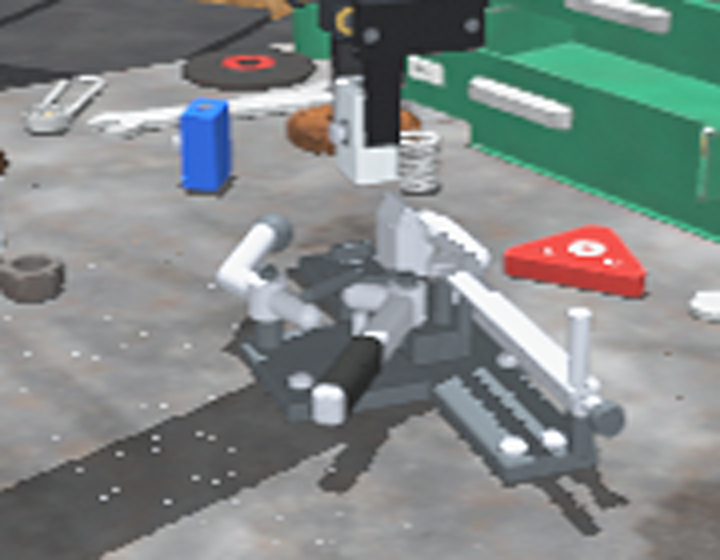

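Run:
```python
from fit import *
W=cal("wrist"); s=ctrl.get_state(); Rt=R.from_rotvec(s["tool_rot"]).as_matrix()
def px(u,v): return [200+(u+.5)/3-.5,150+(v+.5)/3-.5]
for n,u,v,z in (("lip outer",358,218,.017),("lip inner",358,240,.017),("lip in base",358,240,.012),("Lwall in",272,290,.024),("Rwall in",441,290,.024),("blk edge bottom",356,337,s["position"][2]-.04),("blk top edge",356,461,s["position"][2]+.016),("bL",257,337,s["position"][2]-.04),("bR",455,337,s["position"][2]-.04)):
    P=unproj(W,px(u,v),z)[0]; print(n,(Rt.T@(P-s["position"])*1000).round(1),P.round(4))
```

```text
lip outer [22.6  0.6 98.9] [0.5723 0.1198 0.017 ]
lip inner [16.9  0.7 98.9] [0.578  0.1189 0.017 ]
lip in base [ 15.5   0.7 103.9] [0.5793 0.1187 0.012 ]
Lwall in [  5.7 -21.   91.9] [0.5856 0.0957 0.024 ]
Rwall in [ 5.7 21.6 91.9] [0.5923 0.1378 0.024 ]
blk edge bottom [12.4  0.  40. ] [0.5822 0.1175 0.0759]
blk top edge [ 13.9  -0.1 -16. ] [0.5807 0.1176 0.1319]
bL [ 12.4 -19.8  40. ] [0.5792 0.0979 0.0759]
bR [12.4 19.9 40. ] [0.5853 0.1371 0.0759]
```

Emit:
step_arm --plan '[[[0, 0, 0], [0.0012, 0.0003, 0.015], 255], [[0, 0, 0], [0.0012, 0.0003, 0.03], 255], [[0, 0, 0], [0.0012, 0.0003, 0.04], 255], [[0, 0, 0], [0.0012, 0.0003, 0.046], 255], [[0, 0, 0], [0.0012, 0.0003, 0.05], 255], [[0, 0, 0], [0.0012, 0.0003, 0.054], 255], [[0, 0, 0], [0.0012, 0.0003, 0.057], 255], [[0, 0, 0], [0.0012, 0.0003, 0.059], 255], [[0, 0, 0], [0.0012, 0.0003, 0.06], 255], [[0, 0, 0], [0.0012, 0.0003, 0.06], 255]]'

```text
time: 7.75
position: [0.5931, 0.116, 0.0554]
tool_rot: [0.244, 3.132, 0.0]
ft_force: [-0.1, -0.8, -3.0]
grip_width: 0.455
```

Run:
```python
from fit import *
W=cal("wrist"); s=ctrl.get_state(); Rt=R.from_rotvec(s["tool_rot"]).as_matrix(); print(s["position"],s["ft_force"],Rt.T@s["ft_force"])
im=ctrl.get_image("wrist"); save(cv2.resize(im[150:350,200:440],None,fx=3,fy=3,interpolation=cv2.INTER_CUBIC),"w4")
```

```text
[0.59308449 0.1160301  0.0554129 ] [-0.07546657 -0.80949274 -3.04416305] [-0.05070014 -0.81166888  3.04409683]
```

View pics/w4.png

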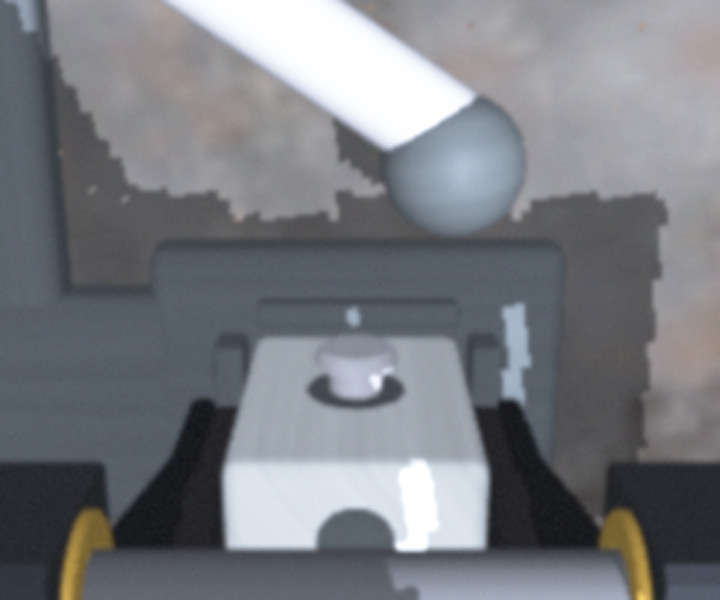

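Emit:
step_arm --plan '[[[0, 0, 0], [0, 0, 0.001], 255], [[0, 0, 0], [0, 0, 0.002], 255], [[0, 0, 0], [0, 0, 0.003], 255], [[0, 0, 0], [0, 0, 0.0035], 255], [[0, 0, 0], [0, 0, 0.0035], 255], [[0, 0, 0], [0, 0, 0.0035], 255], [[0, 0, 0], [0, 0, 0.0035], 255], [[0, 0, 0], [0, 0, 0.0035], 255], [[0, 0, 0], [0, 0, 0.0035], 255], [[0, 0, 0], [0, 0, 0.0035], 255]]'

```text
time: 9.05
position: [0.5932, 0.116, 0.0524]
tool_rot: [0.245, 3.132, 0.0]
ft_force: [-3.3, -0.4, 5.7]
grip_width: 0.459
```

Emit:
step_arm --plan '[[[0, 0, 0], [0, 0, 0], 60], [[0, 0, 0], [0, 0, 0], 60], [[0, 0, 0], [0, 0, 0], 60], [[0, 0, 0], [0, 0, 0], 60], [[0, 0, 0], [0, 0, -0.01], 60], [[0, 0, 0], [0, 0, -0.04], 60], [[0, 0, 0], [0, 0, -0.08], 60], [[0, 0, 0], [0, 0, -0.11], 60], [[0, 0, 0], [0, 0, -0.11], 60], [[0, 0, 0], [0, 0, -0.11], 60]]'

```text
time: 10.3
position: [0.5927, 0.116, 0.1616]
tool_rot: [-0.244, -3.132, 0.0]
ft_force: [-0.4, -0.7, -1.2]
grip_width: 0.764
```

Run:
```python
from fit import *
s=ctrl.get_state(); print(s["position"],s["ft_force"],s["grip_width"])
W=cal("wrist"); im=ctrl.get_image("wrist"); save(im,"w5"); np.savez("w5.npz",W[0],W[1],W[2],im)
im=ctrl.get_image("side"); save(cv2.resize(im[190:330,220:400],None,fx=4,fy=4,interpolation=cv2.INTER_CUBIC),"s5")
```

```text
[0.59268745 0.11598194 0.1615513 ] [-0.43320204 -0.72265381 -1.18710712] 0.7636524797732691
```

View pics/w5.png

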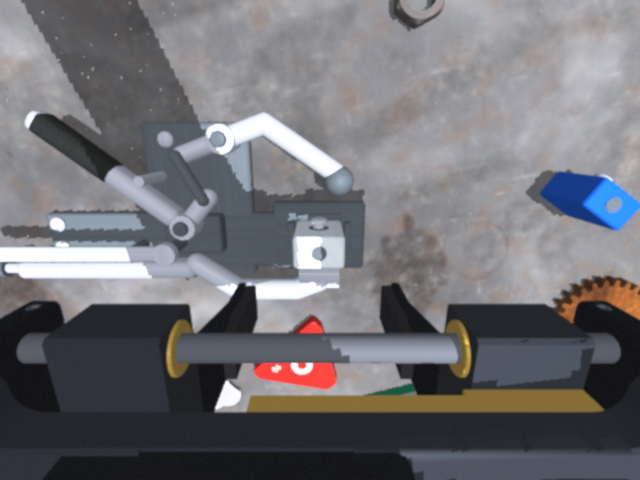

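View pics/s5.png

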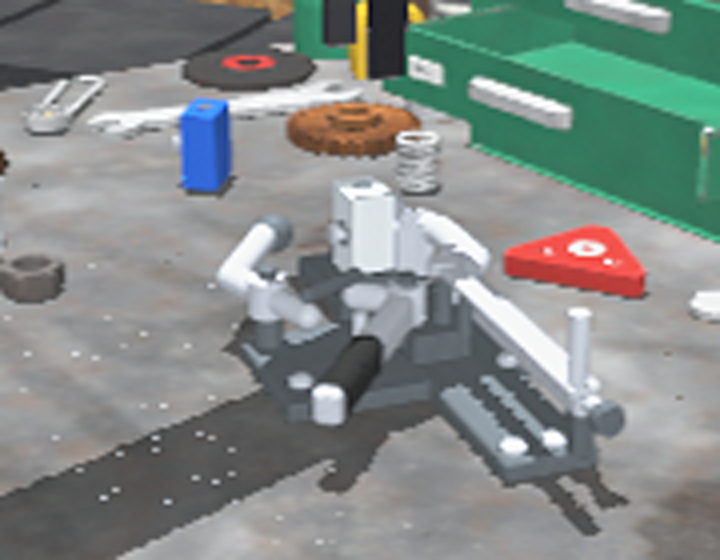

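```bash
cat >> h.py <<'E'
PL=np.array([.5762,.0073,1.417])
def pw(q,z):
    c,s=np.cos(PL[2]),np.sin(PL[2]); return np.array([PL[0]+c*q[0]-s*q[1],PL[1]+s*q[0]+c*q[1],z])
def tool_for(th,gap,z=.048,r=.110,flip=False,off=.023):
    g=np.array([-r*np.cos(th),.016+r*np.sin(th)]); n=np.array([np.sin(th),np.cos(th)])
    P=pw(g+n*(off+gap),z); yaw=PL[2]+np.pi/2-th
    return P,(yaw-np.pi if flip else yaw)
E
python3 - <<'E'
from h import *
print(ctrl.get_state()["joint_positions"].round(3))
for f in (0,1):
    P,y=tool_for(.67,.02,z=.14,flip=f); print(P,y); goto(*P,y)
E
```

```text
[-0.437  0.272  0.236  1.677 -0.067  1.203  1.231]
[ 0.45046255 -0.03343701  0.14      ] 2.3177963267948964
turn [ 1.000e-04 -2.200e-03 -9.027e-01] shift [ 0.1169 -0.1695  0.021 ] t 10.4 F [-0.36  0.41 -0.23] w 0.767
[ 0.45046255 -0.03343701  0.14      ] -0.8237963267948967
turn [-2.7000e-03 -1.0000e-04  2.2389e+00] shift [ 0.1169 -0.1695  0.021 ] t 10.4 F [-0.36  0.41 -0.23] w 0.767
```

Emit:
step_arm --plan '[[[0, 0, 0.18], [0.011, -0.017, 0], 255], [[0, 0, 0.36], [0.023, -0.034, 0], 255], [[0, 0, 0.54], [0.035, -0.051, 0], 255], [[0, 0, 0.72], [0.047, -0.068, 0], 255], [[0, 0, 0.9], [0.058, -0.085, 0], 255], [[0, 0, 1.08], [0.07, -0.102, 0], 255], [[0, 0, 1.26], [0.082, -0.119, 0], 255], [[0, 0, 1.44], [0.094, -0.136, 0], 255], [[0, 0, 1.62], [0.105, -0.153, 0], 255], [[0, 0, 1.8], [0.117, -0.1695, 0.01], 255]]' --squeeze 20

```text
time: 11.65
position: [0.4506, -0.0338, 0.1514]
tool_rot: [-2.611, -1.748, 0.0]
ft_force: [-0.3, 0.1, -0.1]
grip_width: 0.005
```

Run:
```python
from h import *
print(ctrl.get_state()["joint_positions"].round(3))
P,y=tool_for(.67,.02,z=.048,flip=1); goto(*P,y)
```

```text
[-0.422 -0.055  0.429  2.044  0.025  1.149 -0.395]
turn [-1.000e-04  2.000e-04  4.328e-01] shift [ 0.0003 -0.0003  0.1034] t 11.65 F [-0.27  0.12 -0.08] w 0.005
```

Emit:
step_arm --plan '[[[0, 0, 0.15], [0, 0, 0.01], 255], [[0, 0, 0.3], [0, 0, 0.02], 255], [[0, 0, 0.433], [0, 0, 0.03], 255], [[0, 0, 0.433], [0, 0, 0.05], 255], [[0, 0, 0.433], [0, 0, 0.07], 255], [[0, 0, 0.433], [0, 0, 0.09], 255], [[0, 0, 0.433], [0, 0, 0.1], 255], [[0, 0, 0.433], [0, 0, 0.1034], 255], [[0, 0, 0.433], [0, 0, 0.1034], 255], [[0, 0, 0.433], [0, 0, 0.1034], 255]]'

```text
time: 12.9
position: [0.4517, -0.0333, 0.0491]
tool_rot: [2.921, 1.155, 0.002]
ft_force: [-0.8, 0.7, -0.6]
grip_width: 0.002
```

Run:
```python
from h import *
s=ctrl.get_state();print(s["joint_positions"].round(3),s["ft_force"],s["position"])
im=ctrl.get_image("side"); save(cv2.resize(im[190:330,220:400],None,fx=4,fy=4,interpolation=cv2.INTER_CUBIC),"s6")
im=ctrl.get_image("wrist"); save(im,"w6")
P,y=tool_for(.67,.0,z=.048,flip=1); goto(*P,y)
```

```text
[-0.399  0.091  0.432  2.143 -0.048  0.916 -0.758] [-0.82937934  0.7268333  -0.56174599] [ 0.45174744 -0.03327026  0.04907779]
turn [ 0.0006 -0.0011  0.0059] shift [-0.0011  0.0193  0.001 ] t 13.0 F [ 0.05 -0.16 -0.  ] w 0.004
```

View pics/s6.png

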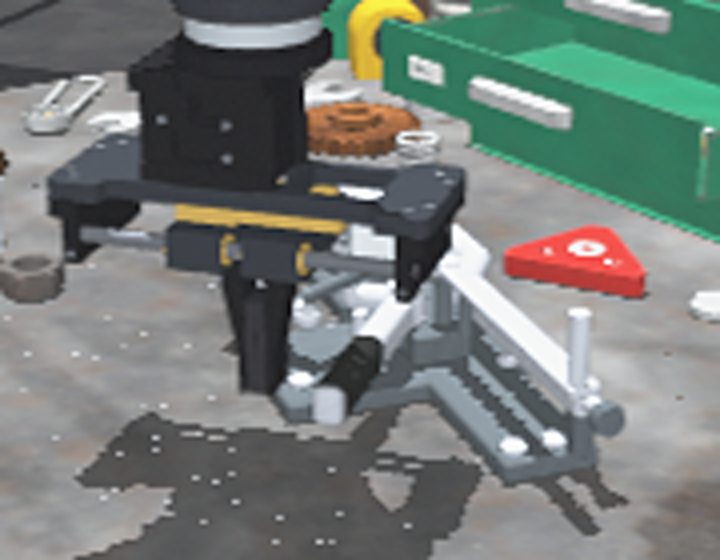

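View pics/w6.png

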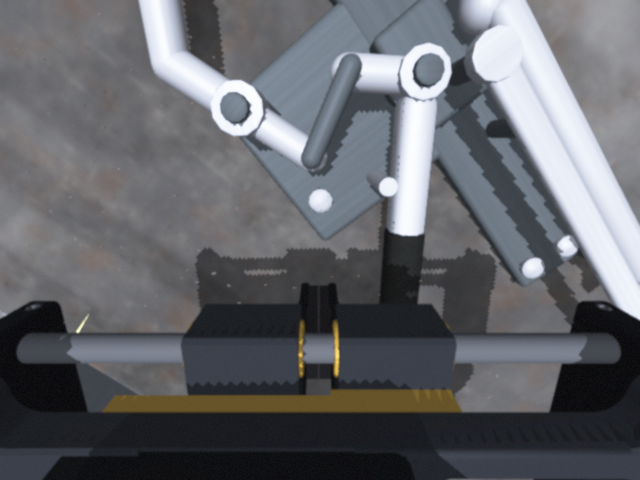

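Emit:
step_arm --plan '[[[0, 0, 0.006], [-0.001, 0.006, 0.001], 255], [[0, 0, 0.006], [-0.001, 0.012, 0.001], 255], [[0, 0, 0.006], [-0.001, 0.015, 0.001], 255], [[0, 0, 0.006], [-0.001, 0.018, 0.001], 255], [[0, 0, 0.006], [-0.001, 0.02, 0.001], 255], [[0, 0, 0.006], [-0.001, 0.022, 0.001], 255], [[0, 0, 0.006], [-0.001, 0.024, 0.001], 255], [[0, 0, 0.006], [-0.001, 0.026, 0.001], 255], [[0, 0, 0.006], [-0.001, 0.028, 0.001], 255], [[0, 0, 0.006], [-0.001, 0.028, 0.001], 255]]'

```text
time: 14.25
position: [0.469, -0.054, 0.0472]
tool_rot: [-2.924, -1.146, 0.002]
ft_force: [-2.0, 2.4, 1.0]
grip_width: 0.006
```

Run:
```python
from h import *
s=ctrl.get_state();print(R.from_rotvec(s["tool_rot"]).as_matrix().T@s["ft_force"],s["position"])
im=ctrl.get_image("wrist"); save(im[200:400,200:500],"w7")
P,y=tool_for(.67,.0,z=.048,flip=1); goto(*P,y)
```

```text
[ 0.15159169 -3.0826891  -1.03767399] [ 0.46904945 -0.05398706  0.04723496]
turn [-0.0012  0.0005  0.0001] shift [ 0.0003 -0.0077 -0.0007] t 14.3 F [-2.37  3.02  1.6 ] w 0.008
```

View pics/w7.png

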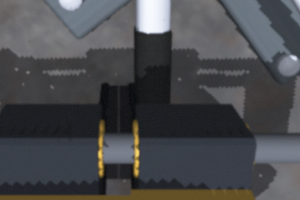

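```bash
cat >> h.py <<'E'
def arc(ths,off=.0153,z=.0475,gap=0):
    s=ctrl.get_state(); R0=R.from_rotvec(s["tool_rot"]).as_matrix(); print("t",s["time"],"Ftool",(R0.T@s["ft_force"]).round(2))
    for t in ths:
        P,y=tool_for(t,gap,z=z,flip=1,off=off)
        d=R0.T@(P-s["position"]); rv=R.from_matrix(R0.T@toolR(y)).as_rotvec()
        print("[[0,0,%.3f],[%.4f,%.4f,%.4f],255],"%(rv[2],*d),end=" ")
    print()
def theta(off=.0153):
    s=ctrl.get_state(); c,sn=np.cos(PL[2]),np.sin(PL[2]); d=s["position"][:2]-PL[:2]; q=np.array([c*d[0]+sn*d[1],-sn*d[0]+c*d[1]])-[0,.016]
    # handle line angle such that tool centre is at perpendicular dist off
    r=np.hypot(*q); return np.arctan2(q[1],-q[0])-np.arcsin(off/r), r
E
python3 - <<'E'
from h import *
print(theta())
arc(np.linspace(.63,.27,10))
E
```

```text
(np.float64(0.6696728257904845), np.float64(0.11137833170336506))
t 14.3 Ftool [ 0.31 -3.82 -1.6 ]
[[0,0,-0.040],[-0.0002,0.0044,-0.0003],255], [[0,0,-0.080],[-0.0005,0.0088,-0.0003],255], [[0,0,-0.120],[-0.0007,0.0132,-0.0003],255], [[0,0,-0.160],[-0.0007,0.0177,-0.0003],255], [[0,0,-0.200],[-0.0005,0.0221,-0.0003],255], [[0,0,-0.240],[-0.0002,0.0265,-0.0003],255], [[0,0,-0.280],[0.0004,0.0310,-0.0003],255], [[0,0,-0.320],[0.0011,0.0353,-0.0003],255], [[0,0,-0.360],[0.0020,0.0397,-0.0003],255], [[0,0,-0.400],[0.0030,0.0440,-0.0003],255],
```

Emit:
step_arm --plan '[[[0, 0, -0.02], [-0.0001, 0.0022, 0], 255], [[0, 0, -0.04], [-0.0002, 0.0044, 0], 255], [[0, 0, -0.06], [-0.0003, 0.0066, 0], 255], [[0, 0, -0.08], [-0.0005, 0.0088, 0], 255], [[0, 0, -0.1], [-0.0006, 0.011, 0], 255], [[0, 0, -0.12], [-0.0007, 0.0132, 0], 255], [[0, 0, -0.14], [-0.0007, 0.0154, 0], 255], [[0, 0, -0.16], [-0.0007, 0.0177, 0], 255], [[0, 0, -0.18], [-0.0006, 0.02, 0], 255], [[0, 0, -0.2], [-0.0005, 0.0221, 0], 255]]'

```text
time: 15.55
position: [0.4827, -0.0701, 0.0469]
tool_rot: [-2.792, -1.434, 0.004]
ft_force: [-6.3, 5.6, 2.7]
grip_width: 0.003
```

Run:
```python
from h import *
print(theta(),ctrl.get_state()["position"])
arc(np.linspace(.44,.26,10))
```

```text
(np.float64(0.4804629736695364), np.float64(0.11139889990831914)) [ 0.48267724 -0.07006511  0.0468952 ]
t 15.55 Ftool [ 0.9  -8.38 -2.63]
[[0,0,-0.028],[-0.0002,0.0045,-0.0006],255], [[0,0,-0.048],[-0.0005,0.0067,-0.0006],255], [[0,0,-0.068],[-0.0006,0.0089,-0.0006],255], [[0,0,-0.088],[-0.0008,0.0111,-0.0006],255], [[0,0,-0.108],[-0.0009,0.0133,-0.0007],255], [[0,0,-0.128],[-0.0009,0.0155,-0.0007],255], [[0,0,-0.148],[-0.0009,0.0178,-0.0007],255], [[0,0,-0.168],[-0.0009,0.0200,-0.0007],255], [[0,0,-0.188],[-0.0008,0.0222,-0.0007],255], [[0,0,-0.208],[-0.0006,0.0244,-0.0007],255],
```

Emit:
step_arm --plan '[[[0, 0, -0.02], [-0.0001, 0.0022, 0], 255], [[0, 0, -0.04], [-0.0002, 0.0044, 0], 255], [[0, 0, -0.06], [-0.0003, 0.0066, 0], 255], [[0, 0, -0.08], [-0.0005, 0.0088, 0], 255], [[0, 0, -0.1], [-0.0006, 0.011, 0], 255], [[0, 0, -0.12], [-0.0007, 0.0132, 0], 255], [[0, 0, -0.14], [-0.0007, 0.0154, 0], 255], [[0, 0, -0.16], [-0.0007, 0.0177, 0], 255], [[0, 0, -0.18], [-0.0006, 0.02, 0], 255], [[0, 0, -0.2], [-0.0005, 0.0221, 0], 255]]'

```text
time: 16.8
position: [0.4996, -0.0835, 0.0467]
tool_rot: [-2.634, -1.704, 0.006]
ft_force: [-8.0, 5.2, 2.5]
grip_width: 0.01
```

Run:
```python
from h import *
print(theta(),ctrl.get_state()["position"])
arc(np.linspace(.26,.17,10))
```

```text
(np.float64(0.2861993360567876), np.float64(0.11133619197752583)) [ 0.49957399 -0.08350827  0.04665121]
t 16.8 Ftool [ 1.44 -9.47 -2.47]
[[0,0,-0.009],[-0.0001,0.0029,-0.0009],255], [[0,0,-0.019],[-0.0003,0.0040,-0.0009],255], [[0,0,-0.029],[-0.0004,0.0051,-0.0009],255], [[0,0,-0.039],[-0.0005,0.0062,-0.0009],255], [[0,0,-0.049],[-0.0006,0.0073,-0.0009],255], [[0,0,-0.059],[-0.0007,0.0084,-0.0009],255], [[0,0,-0.069],[-0.0008,0.0095,-0.0009],255], [[0,0,-0.079],[-0.0009,0.0106,-0.0009],255], [[0,0,-0.089],[-0.0009,0.0117,-0.0009],255], [[0,0,-0.099],[-0.0010,0.0128,-0.0009],255],
```

Emit:
step_arm --plan '[[[0, 0, -0.008], [0, 0.0008, 0], 255], [[0, 0, -0.016], [-0.0001, 0.0016, 0], 255], [[0, 0, -0.024], [-0.0001, 0.0024, 0], 255], [[0, 0, -0.032], [-0.0002, 0.0032, 0], 255], [[0, 0, -0.04], [-0.0002, 0.004, 0], 255], [[0, 0, -0.048], [-0.0003, 0.0048, 0], 255], [[0, 0, -0.056], [-0.0004, 0.0056, 0], 255], [[0, 0, -0.064], [-0.0004, 0.0064, 0], 255], [[0, 0, -0.072], [-0.0005, 0.0072, 0], 255], [[0, 0, -0.08], [-0.0005, 0.008, 0], 255]]'

```text
time: 18.05
position: [0.506, -0.0875, 0.0465]
tool_rot: [-2.564, -1.807, 0.007]
ft_force: [-7.6, 3.6, 2.7]
grip_width: 0.005
```

Run:
```python
from h import *
print(theta(),ctrl.get_state()["position"])
arc([.16])
```

```text
(np.float64(0.2181653035379098), np.float64(0.11136225606019405)) [ 0.50604503 -0.08745132  0.04646814]
t 18.05 Ftool [ 0.79 -8.36 -2.64]
[[0,0,-0.029],[-0.0006,0.0064,-0.0011],255],
```

Emit:
step_arm --plan '[[[0, 0, -0.004], [0, 0.0004, 0], 255], [[0, 0, -0.008], [0, 0.0008, 0], 255], [[0, 0, -0.012], [0, 0.0012, 0], 255], [[0, 0, -0.016], [-0.0001, 0.0016, 0], 255], [[0, 0, -0.02], [-0.0001, 0.002, 0], 255], [[0, 0, -0.024], [-0.0001, 0.0025, 0], 255], [[0, 0, -0.028], [-0.0002, 0.003, 0], 255], [[0, 0, -0.032], [-0.0002, 0.0035, 0], 255], [[0, 0, -0.036], [-0.0003, 0.004, 0], 255], [[0, 0, -0.04], [-0.0003, 0.0045, 0], 255]]'

```text
time: 19.3
position: [0.5107, -0.0899, 0.0466]
tool_rot: [-2.529, -1.858, 0.006]
ft_force: [-7.1, 3.2, 3.2]
grip_width: 0.003
```

Run:
```python
from h import *
print(theta(),ctrl.get_state()["position"])
arc([.12])
```

```text
(np.float64(0.1712600109444474), np.float64(0.1113315739121855)) [ 0.51067233 -0.08986314  0.04662629]
t 19.3 Ftool [ 0.98 -7.71 -3.16]
[[0,0,-0.030],[-0.0005,0.0056,-0.0009],255],
```

Emit:
step_arm --plan '[[[0, 0, -0.004], [0, 0.0004, 0], 255], [[0, 0, -0.008], [0, 0.0008, 0], 255], [[0, 0, -0.012], [0, 0.0012, 0], 255], [[0, 0, -0.016], [-0.0001, 0.0016, 0], 255], [[0, 0, -0.02], [-0.0001, 0.002, 0], 255], [[0, 0, -0.024], [-0.0001, 0.0025, 0], 255], [[0, 0, -0.028], [-0.0002, 0.003, 0], 255], [[0, 0, -0.032], [-0.0002, 0.0035, 0], 255], [[0, 0, -0.036], [-0.0003, 0.004, 0], 255], [[0, 0, -0.04], [-0.0003, 0.0045, 0], 255]]'

```text
time: 20.55
position: [0.5154, -0.092, 0.0468]
tool_rot: [-2.492, -1.909, 0.005]
ft_force: [-7.1, 1.2, 1.8]
grip_width: 0.007
```

Run:
```python
from h import *
print(theta(),ctrl.get_state()["position"])
arc([.08])
```

```text
(np.float64(0.12436398467428), np.float64(0.11127249123305342)) [ 0.51541317 -0.09202692  0.04680788]
t 20.55 Ftool [-0.71 -7.17 -1.75]
[[0,0,-0.030],[-0.0004,0.0049,-0.0007],255],
```

Emit:
step_arm --plan '[[[0, 0, -0.004], [0, 0.0004, 0], 255], [[0, 0, -0.008], [0, 0.0008, 0], 255], [[0, 0, -0.012], [0, 0.0012, 0], 255], [[0, 0, -0.016], [-0.0001, 0.0016, 0], 255], [[0, 0, -0.02], [-0.0001, 0.002, 0], 255], [[0, 0, -0.024], [-0.0001, 0.0025, 0], 255], [[0, 0, -0.028], [-0.0002, 0.003, 0], 255], [[0, 0, -0.032], [-0.0002, 0.0035, 0], 255], [[0, 0, -0.036], [-0.0003, 0.004, 0], 255], [[0, 0, -0.04], [-0.0003, 0.0045, 0], 255]]'

```text
time: 21.8
position: [0.5202, -0.094, 0.047]
tool_rot: [-2.455, -1.959, 0.004]
ft_force: [-4.9, 1.3, 2.2]
grip_width: 0.004
```

Run:
```python
from h import *
print(theta(),ctrl.get_state()["position"])
arc([.04])
```

```text
(np.float64(0.07754223269741539), np.float64(0.11120433373289854)) [ 0.52024192 -0.09395347  0.04697784]
t 21.8 Ftool [ 0.16 -5.06 -2.15]
[[0,0,-0.030],[-0.0004,0.0041,-0.0005],255],
```

Emit:
step_arm --plan '[[[0, 0, -0.004], [0, 0.0004, 0], 255], [[0, 0, -0.008], [0, 0.0008, 0], 255], [[0, 0, -0.012], [0, 0.0012, 0], 255], [[0, 0, -0.016], [-0.0001, 0.0016, 0], 255], [[0, 0, -0.02], [-0.0001, 0.002, 0], 255], [[0, 0, -0.022], [-0.0001, 0.0024, 0], 255], [[0, 0, -0.025], [-0.0002, 0.0028, 0], 255], [[0, 0, -0.028], [-0.0002, 0.0032, 0], 255], [[0, 0, -0.031], [-0.0003, 0.0035, 0], 255], [[0, 0, -0.031], [-0.0003, 0.0035, 0], 255]]'

```text
time: 23.05
position: [0.5251, -0.094, 0.0475]
tool_rot: [2.425, 1.997, 0.0]
ft_force: [-3.6, -1.5, -0.0]
grip_width: 0.006
```

Run:
```python
from h import *
print(theta(),ctrl.get_state()["position"])
arc([.02])
```

```text
(np.float64(0.03371583311323867), np.float64(0.10960957402202075)) [ 0.52512419 -0.09403075  0.04748391]
t 23.05 Ftool [-2.12 -3.25  0.02]
[[0,0,-0.019],[-0.0017,0.0015,-0.0000],255],
```

Run:
```python
from h import *
s=ctrl.get_state();print(R.from_rotvec(s["tool_rot"]).as_matrix().T@s["ft_force"],s["position"])
im=ctrl.get_image("wrist"); save(im,"w8")
s=ctrl.get_state();print(R.from_rotvec(s["tool_rot"]).as_matrix().T@s["ft_force"],s["position"])
```

```text
[-2.12033629 -3.2463375   0.02433175] [ 0.52512419 -0.09403075  0.04748391]
[-1.81875925 -2.83099288  0.60429495] [ 0.52514219 -0.09395862  0.04749322]
```

View pics/w8.png

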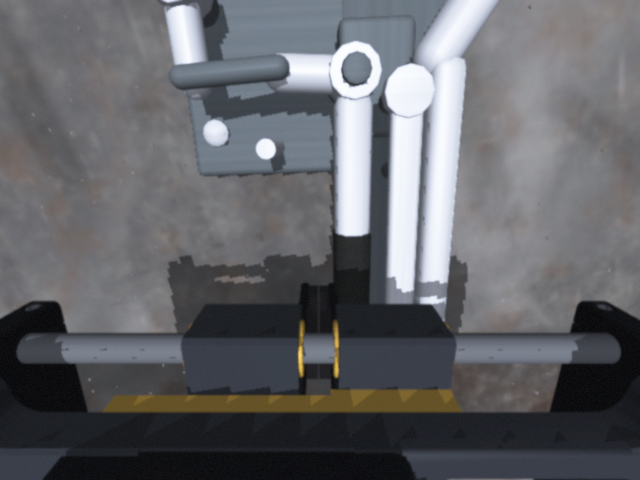

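Emit:
step_arm --plan '[[[0, 0, -0.003], [0, 0.0003, 0], 255], [[0, 0, -0.006], [0, 0.0006, 0], 255], [[0, 0, -0.009], [0, 0.0009, 0], 255], [[0, 0, -0.012], [0, 0.0012, 0], 255], [[0, 0, -0.015], [0, 0.0015, 0], 255], [[0, 0, -0.018], [0, 0.0018, 0], 255], [[0, 0, -0.02], [0, 0.0021, 0], 255], [[0, 0, -0.02], [0, 0.0024, 0], 255], [[0, 0, -0.02], [0, 0.0025, 0], 255], [[0, 0, -0.02], [0, 0.0025, 0], 255]]'

```text
time: 24.35
position: [0.5276, -0.0944, 0.0475]
tool_rot: [2.405, 2.021, 0.001]
ft_force: [-2.6, -0.8, -0.3]
grip_width: 0.003
```

Run:
```python
from h import *
print(theta(),ctrl.get_state()["position"])
arc([.0])
im=ctrl.get_image("wrist"); save(im[0:320,160:480],"w9")
```

```text
(np.float64(0.010697058679180471), np.float64(0.10917082465424606)) [ 0.52759481 -0.09437781  0.04753306]
t 24.35 Ftool [-1.28 -2.45  0.29]
[[0,0,-0.019],[-0.0021,0.0012,0.0000],255],
```

View pics/w9.png

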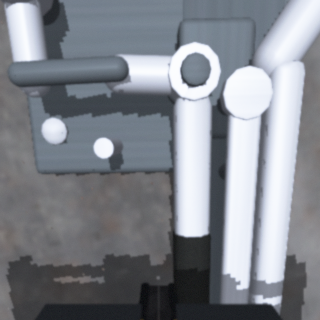

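Emit:
step_arm --plan '[[[0, 0, -0.003], [0, 0.0003, 0], 255], [[0, 0, -0.006], [0, 0.0006, 0], 255], [[0, 0, -0.009], [0, 0.0009, 0], 255], [[0, 0, -0.012], [0, 0.0012, 0], 255], [[0, 0, -0.015], [0, 0.0015, 0], 255], [[0, 0, -0.018], [0, 0.0018, 0], 255], [[0, 0, -0.021], [0, 0.0021, 0], 255], [[0, 0, -0.024], [0, 0.0024, 0], 255], [[0, 0, -0.027], [0, 0.0027, 0], 255], [[0, 0, -0.027], [0, 0.003, 0], 255]]'

```text
time: 25.65
position: [0.5306, -0.0949, 0.0476]
tool_rot: [2.377, 2.053, 0.001]
ft_force: [-1.6, -0.9, -0.1]
grip_width: 0.007
```

Run:
```python
from h import *
print(theta(),ctrl.get_state()["position"])
arc([-.03])
```

```text
(np.float64(-0.017525734140854246), np.float64(0.10882801330656128)) [ 0.53059333 -0.09491873  0.04756025]
t 25.65 Ftool [-1.16 -1.46  0.11]
[[0,0,-0.022],[-0.0024,0.0014,0.0001],255],
```

Emit:
step_arm --plan '[[[0, 0, -0.003], [0, 0.0003, 0], 255], [[0, 0, -0.006], [0, 0.0006, 0], 255], [[0, 0, -0.009], [0, 0.0009, 0], 255], [[0, 0, -0.012], [0, 0.0012, 0], 255], [[0, 0, -0.015], [0, 0.0015, 0], 255], [[0, 0, -0.018], [0, 0.0018, 0], 255], [[0, 0, -0.021], [0, 0.0021, 0], 255], [[0, 0, -0.024], [0, 0.0024, 0], 255], [[0, 0, -0.024], [0, 0.0026, 0], 255], [[0, 0, -0.024], [0, 0.0026, 0], 255]]'

```text
time: 26.9
position: [0.5329, -0.0953, 0.0475]
tool_rot: [2.353, 2.082, 0.0]
ft_force: [0.3, -0.1, -0.5]
grip_width: 0.01
```

Run:
```python
from h import *
print(theta(),ctrl.get_state()["position"])
arc([-.06])
im=ctrl.get_image("wrist"); save(cv2.resize(im[0:320,240:480],None,fx=2,fy=2)[:600],"w10")
s=ctrl.get_state();print(R.from_rotvec(s["tool_rot"]).as_matrix().T@s["ft_force"])
```

```text
(np.float64(-0.03967594027865949), np.float64(0.1086083458806242)) [ 0.53294417 -0.09533254  0.04748077]
t 26.9 Ftool [-0.06  0.27  0.55]
[[0,0,-0.028],[-0.0027,0.0023,-0.0000],255], 
[ 0.31620519 -0.43284745 -0.14805268]
```

View pics/w10.png

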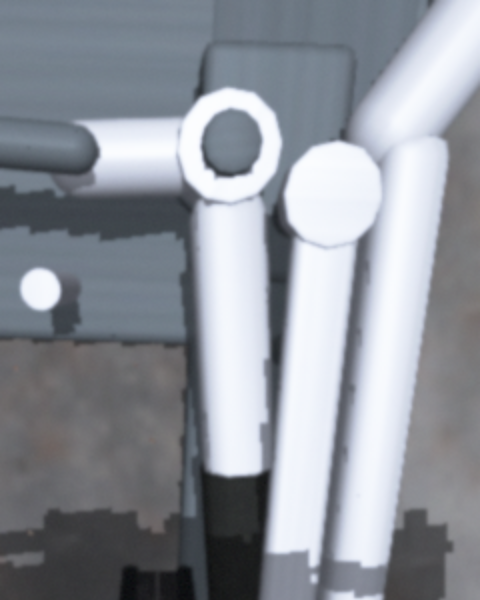

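Emit:
step_arm --plan '[[[0, 0, 0], [0, -0.004, 0], 255], [[0, 0, 0], [0, -0.012, 0], 255], [[0, 0, 0], [0, -0.024, 0], 255], [[0, 0, 0], [0, -0.03, -0.01], 255], [[0, 0, 0], [0, -0.03, -0.04], 255], [[0, 0, 0], [0, -0.03, -0.07], 255], [[0, 0, 0], [0, -0.03, -0.085], 255], [[0, 0, 0], [0, -0.03, -0.085], 255], [[0, 0, 0], [0, -0.03, -0.085], 255], [[0, 0, 0], [0, -0.03, -0.085], 255]]'

```text
time: 28.2
position: [0.5023, -0.0916, 0.1313]
tool_rot: [-2.352, -2.081, 0.003]
ft_force: [-0.6, -0.5, -0.0]
grip_width: 0.004
```

Run:
```python
from h import *
im=ctrl.get_image("wrist"); save(im,"w11")
im=ctrl.get_image("side"); save(cv2.resize(im[190:330,220:400],None,fx=4,fy=4,interpolation=cv2.INTER_CUBIC),"s11")
im=ctrl.get_image("top"); save(cv2.resize(im[190:290,250:425],None,fx=4.5,fy=4.5,interpolation=cv2.INTER_CUBIC),"t11")
print(ctrl.get_state()["joint_positions"].round(2))
P=pw([-.170,-.045],.13); goto(*P,PL[2]-np.pi/2)
```

```text
[-0.25  0.11  0.4   1.93 -0.05  1.11  0.05]
turn [-0.0014  0.0003  0.0318] shift [-0.0641  0.1005  0.0016] t 28.35 F [ 0.27 -0.39 -0.56] w 0.002
```

View pics/w11.png

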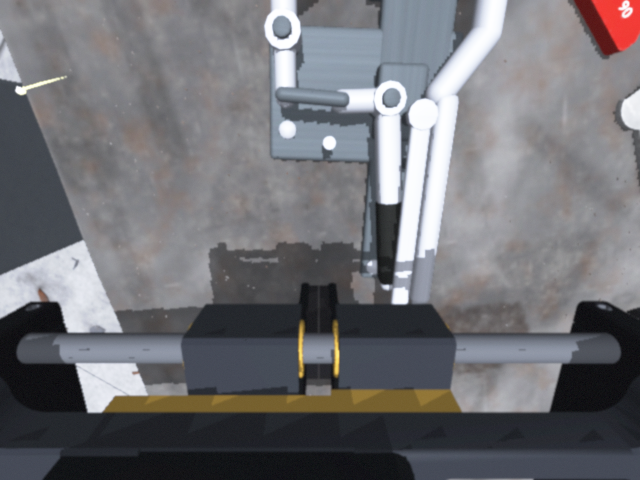

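View pics/s11.png

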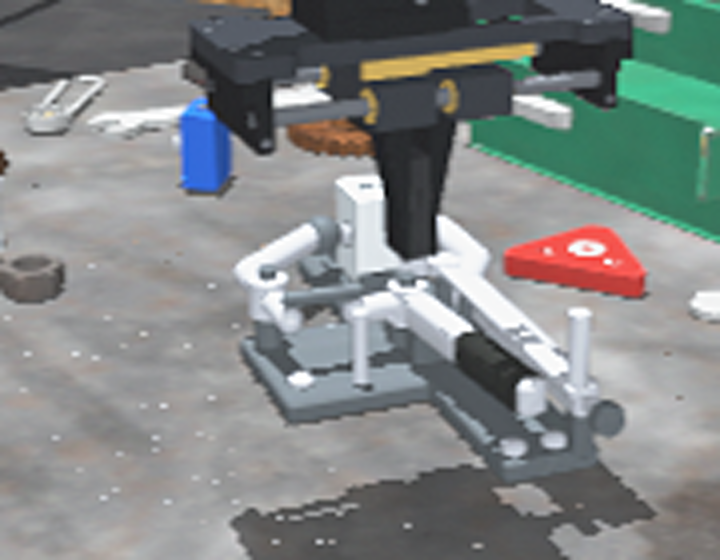

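View pics/t11.png

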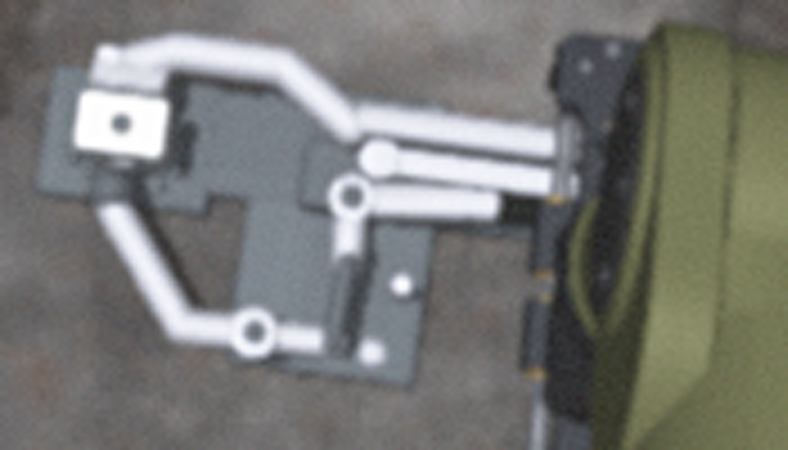

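Emit:
step_arm --plan '[[[0, 0, 0.03], [-0.016, 0.02, 0], 255], [[0, 0, 0.03], [-0.032, 0.045, 0], 255], [[0, 0, 0.03], [-0.048, 0.07, 0], 255], [[0, 0, 0.03], [-0.064, 0.092, 0], 255], [[0, 0, 0.03], [-0.064, 0.092, 0.01], 255], [[0, 0, 0.03], [-0.064, 0.092, 0.03], 255], [[0, 0, 0.03], [-0.064, 0.092, 0.044], 255], [[0, 0, 0.03], [-0.064, 0.092, 0.047], 255], [[0, 0, 0.03], [-0.064, 0.092, 0.047], 255], [[0, 0, 0.03], [-0.064, 0.092, 0.047], 255]]'

```text
time: 29.6
position: [0.5871, -0.1665, 0.0862]
tool_rot: [2.383, 2.046, 0.002]
ft_force: [-0.3, -0.9, -0.4]
grip_width: 0.002
```

```bash
cat >> h.py <<'E'
def lev(phis,gap=0,off=.0125,z=.084):
    s=ctrl.get_state(); R0=R.from_rotvec(s["tool_rot"]).as_matrix(); print("t",s["time"],"Ftool",(R0.T@s["ft_force"]).round(2),s["position"].round(4))
    for f in phis:
        t=np.array([-.010-.16*np.cos(f),-.0015+.16*np.sin(f)]); n=np.array([-np.sin(f)*-1,np.cos(f)]) # +phi motion direction
        P=pw(t-n*(off+gap),z); yaw=PL[2]+np.pi/2-f-np.pi
        d=R0.T@(P-s["position"]); rv=R.from_matrix(R0.T@toolR(yaw)).as_rotvec()
        print("[[0,0,%.3f],[%.4f,%.4f,%.4f],255],"%(rv[2],*d),end=" ")
    print()
E
python3 - <<'E'
from h import *
im=ctrl.get_image("wrist"); save(im,"w12")
im=ctrl.get_image("side"); save(cv2.resize(im[190:330,220:400],None,fx=4,fy=4,interpolation=cv2.INTER_CUBIC),"s12")
lev([0,.05,.1,.2,.3])
E
```

```text
t 29.7 Ftool [ 0.66 -0.36 -0.24] [ 0.5871 -0.1665  0.0862]
[[0,0,0.002],[0.0001,-0.0234,0.0021],255], [[0,0,0.052],[-0.0003,-0.0314,0.0021],255], [[0,0,0.102],[-0.0003,-0.0394,0.0021],255], [[0,0,0.202],[0.0009,-0.0554,0.0021],255], [[0,0,0.302],[0.0037,-0.0712,0.0021],255],
```

View pics/w12.png

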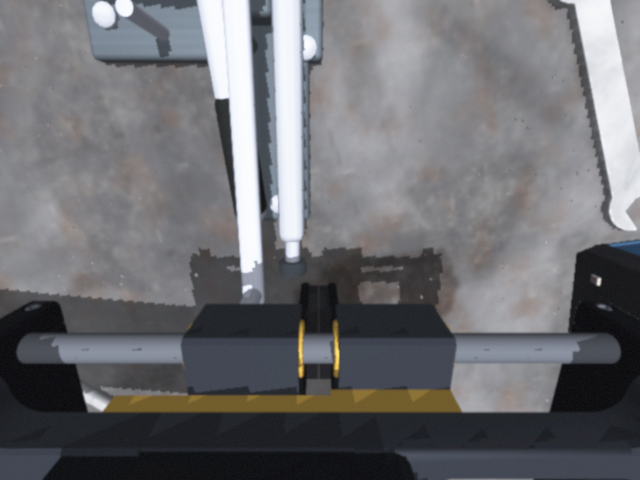

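View pics/s12.png

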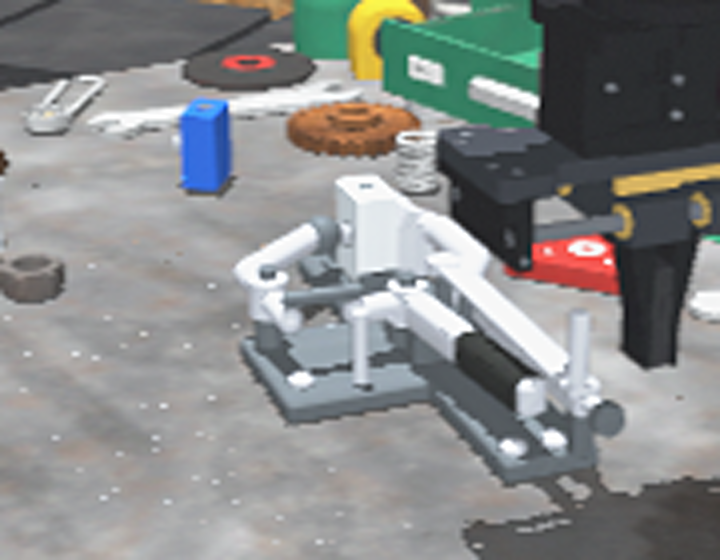

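Emit:
step_arm --plan '[[[0, 0, 0], [0, -0.006, 0.001], 255], [[0, 0, 0], [0, -0.012, 0.001], 255], [[0, 0, 0], [0, -0.018, 0.001], 255], [[0, 0, 0.01], [0, -0.023, 0.001], 255], [[0, 0, 0.02], [-0.0001, -0.026, 0.001], 255], [[0, 0, 0.04], [-0.0002, -0.029, 0.001], 255], [[0, 0, 0.06], [-0.0003, -0.032, 0.001], 255], [[0, 0, 0.08], [-0.0003, -0.035, 0.001], 255], [[0, 0, 0.1], [-0.0003, -0.038, 0.001], 255], [[0, 0, 0.1], [-0.0003, -0.0395, 0.001], 255]]'

```text
time: 30.95
position: [0.5472, -0.1607, 0.0844]
tool_rot: [-2.483, -1.924, 0.0]
ft_force: [0.8, -0.1, 1.1]
grip_width: 0.004
```

Run:
```python
from h import *
lev([.1,.15,.2,.3,.4])
im=ctrl.get_image("side"); save(cv2.resize(im[190:330,220:400],None,fx=4,fy=4,interpolation=cv2.INTER_CUBIC),"s13")
```

```text
t 30.95 Ftool [ 0.13  0.78 -1.12] [ 0.5472 -0.1607  0.0844]
[[0,0,0.001],[0.0001,0.0009,0.0004],255], [[0,0,0.051],[-0.0003,-0.0071,0.0004],255], [[0,0,0.101],[-0.0003,-0.0151,0.0004],255], [[0,0,0.201],[0.0009,-0.0311,0.0005],255], [[0,0,0.301],[0.0036,-0.0469,0.0005],255],
```

View pics/s13.png

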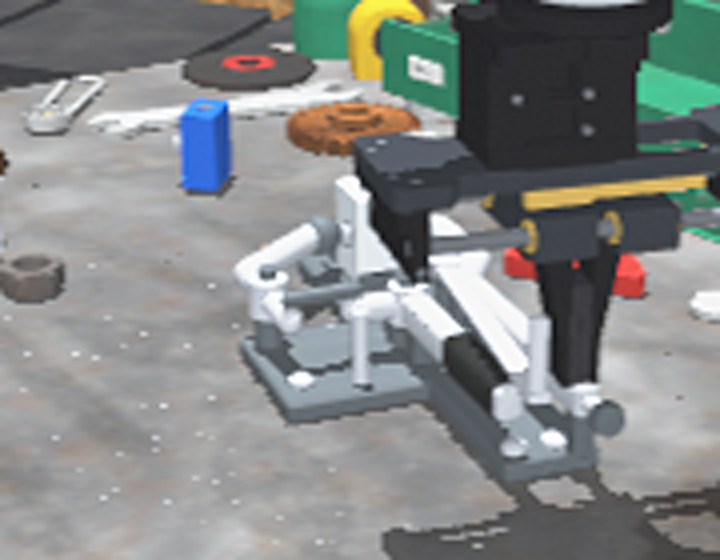

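Emit:
step_arm --plan '[[[0, 0, 0.02], [0, -0.003, 0], 255], [[0, 0, 0.04], [-0.0001, -0.006, 0], 255], [[0, 0, 0.06], [-0.0002, -0.009, 0], 255], [[0, 0, 0.08], [-0.0003, -0.012, 0], 255], [[0, 0, 0.1], [-0.0003, -0.015, 0], 255], [[0, 0, 0.12], [-0.0001, -0.018, 0], 255], [[0, 0, 0.14], [0.0001, -0.021, 0], 255], [[0, 0, 0.16], [0.0003, -0.024, 0], 255], [[0, 0, 0.18], [0.0006, -0.027, 0], 255], [[0, 0, 0.2], [0.0009, -0.03, 0], 255]]'

```text
time: 32.25
position: [0.5186, -0.1524, 0.0845]
tool_rot: [2.664, 1.665, 0.0]
ft_force: [1.6, -2.5, -0.4]
grip_width: 0.006
```

Run:
```python
from h import *
lev([.3,.4,.5,.6,0])
im=ctrl.get_image("side"); save(cv2.resize(im[190:330,220:400],None,fx=4,fy=4,interpolation=cv2.INTER_CUBIC),"s14")
```

```text
t 32.25 Ftool [-1.49  2.54  0.39] [ 0.5186 -0.1524  0.0845]
[[0,0,0.000],[-0.0003,-0.0013,0.0005],255], [[0,0,0.100],[-0.0008,-0.0173,0.0005],255], [[0,0,0.200],[0.0004,-0.0333,0.0005],255], [[0,0,0.300],[0.0032,-0.0492,0.0005],255], [[0,0,-0.300],[0.0105,0.0454,0.0005],255],
```

View pics/s14.png

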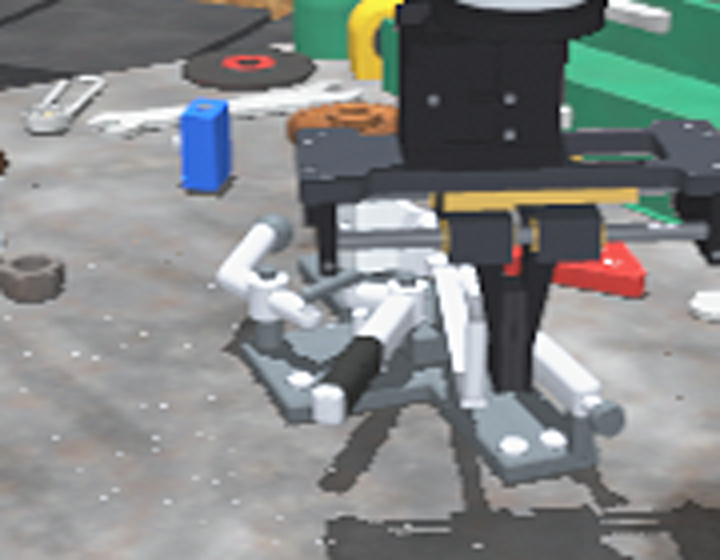

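Emit:
step_arm --plan '[[[0, 0, -0.04], [0.0004, 0.006, 0], 255], [[0, 0, -0.08], [0.001, 0.012, 0], 255], [[0, 0, -0.12], [0.002, 0.018, 0], 255], [[0, 0, -0.16], [0.0035, 0.024, 0], 255], [[0, 0, -0.2], [0.005, 0.03, 0], 255], [[0, 0, -0.24], [0.007, 0.036, 0], 255], [[0, 0, -0.28], [0.009, 0.042, 0], 255], [[0, 0, -0.3], [0.0105, 0.048, 0], 255], [[0, 0, -0.3], [0.014, 0.06, 0], 255], [[0, 0, -0.3], [0.018, 0.07, 0], 255]]'

```text
time: 33.55
position: [0.5904, -0.1668, 0.0844]
tool_rot: [2.384, 2.046, 0.0]
ft_force: [0.1, 0.6, 0.7]
grip_width: 0.001
```

Emit:
step_arm --plan '[[[0, 0, 0], [0, 0, -0.01], 255], [[0, 0, 0], [0, 0, -0.04], 255], [[0, 0, 0], [0, 0, -0.08], 255], [[0, 0, 0], [0, 0, -0.12], 255], [[0, 0, 0], [-0.05, 0, -0.15], 255], [[0, 0, 0], [-0.1, 0, -0.15], 255], [[0, 0, 0], [-0.1, 0, -0.15], 255], [[0, 0, 0], [-0.1, 0, -0.15], 255], [[0, 0, 0], [-0.1, 0, -0.15], 255], [[0, 0, 0], [-0.1, 0, -0.15], 255]]'

```text
time: 34.8
position: [0.5749, -0.2642, 0.2343]
tool_rot: [-2.381, -2.049, -0.0]
ft_force: [-0.2, 0.6, -0.4]
grip_width: 0.01
```

Run:
```python
from h import *
im=ctrl.get_image("side"); save(cv2.resize(im[190:330,180:400],None,fx=3.6,fy=3.6,interpolation=cv2.INTER_CUBIC),"s15")
im=ctrl.get_image("top"); save(cv2.resize(im[180:340,140:440],None,fx=2.6,fy=2.6,interpolation=cv2.INTER_CUBIC),"t15")
print(ctrl.get_state()["time"],ctrl.get_state()["ft_force"],ctrl.get_state()["position"])
```

```text
34.9 [ 0.10116601 -0.48043513 -0.06157262] [ 0.57472613 -0.26473573  0.23439361]
```

View pics/s15.png

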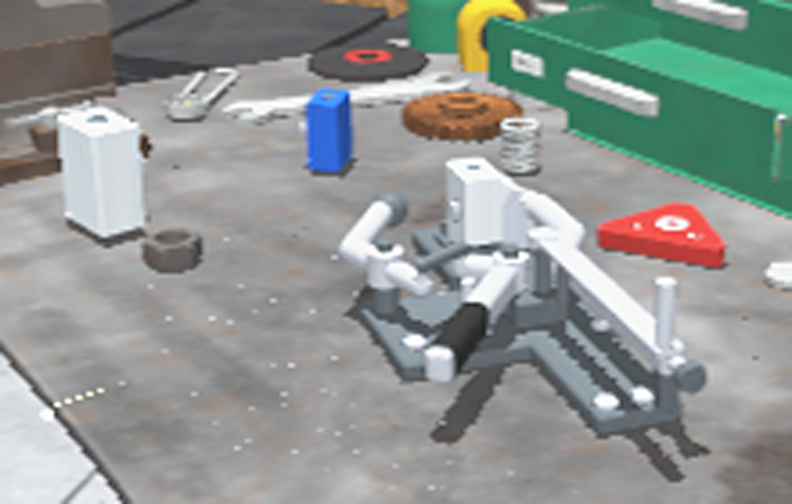

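View pics/t15.png

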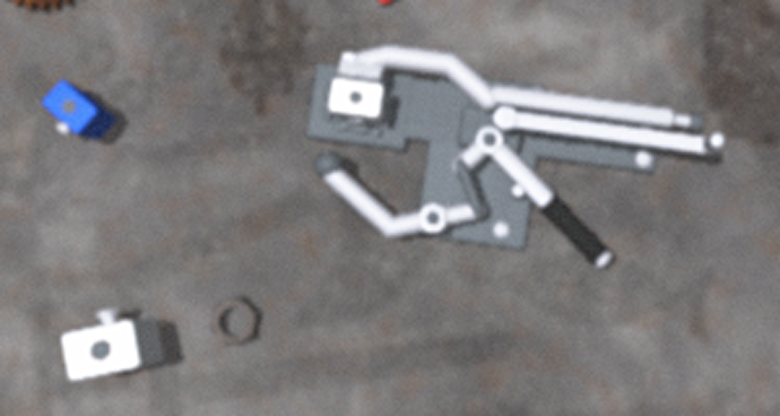

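Run:
```python
from h import *
print(ctrl.close_job())
```

```text
the job is handed in; nothing more can be done
None
```

The whole sequence was carried out and the job handed in at about 35 s of the 72 s allowed; the hand-in reports no verdict.

- **Block:** I stood the smaller aluminium block in the nest, pin toward the moving jaw, and released it with the pliers still open.
- **Handle:** I pushed it shut in small steps. It snapped over centre at about -0.04 rad, where the force on the finger dropped to nothing, and it stayed shut after I backed away. The highest force I read was about 9.5 N; readings came only at the end of each move.
- **Lever:** I pulled it to about 0.3 rad, the handle sprang open, and I let the lever back and moved clear.

**Last checks:** In the last side and top pictures:
- The handle is open and the lever is in its starting position.
- The block stands upright in the nest.
- The nut and coil spring look unmoved. The centre punch was outside those two pictures, and the arm never went near it.

The wrist force was near zero with the arm clear of everything.

**Not measured:** I judged the pin's depth only by eye: it no longer visibly stands out from the face. No check failed. The pliers' position along their own x came out about 2 mm different between the picture fits and where the block actually seated, so I used the seated position for the later moves.

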